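Pack the foam tool tray and count out coir pellets

ROBOT

A 6-joint arm with a two-finger parallel gripper is mounted at the origin on the work surface. World frame = base frame: x ahead of the robot, y to its left, z up, the work surface at z = 0. Lengths are in mm, angles in rad, forces in N, time in s.
With the tool pointing down it reaches from about 350 to 975 mm from the base axis. Payload 7.1 kg.
Tool frame: the origin (TCP) lies between the finger pads; the fingertips stand 8 mm ahead of it and the grasp point (between the pads) lies 11 mm behind it; x points along the fingers, y is the direction in which the jaws open and shut, and the axes are right-handed (so a half turn about x gives the same grasp; the last joint's range is limited). The gripper opens to 88 mm and grips with 3 to 60 N. Pads are 20 mm wide; open, the fingers measure 115 mm over their backs; the gripper's body (75 mm by 178 mm) begins 61 mm behind the grasp point.
Start: joints at [-1.362, 0.423, 1.63, -0, 1.089, -0.019], TCP at [141.166, -608.832, 230.675] pointing down, gripper open.
Joint ranges: [-3, 3], [-0.9, 2.11], [0.09, 2.58], [-1.31, 4.45], [0.11, 2.69], [-2.54, 2.54]. Speed limits (rad/s): [2.39, 2.39, 3.01, 3.14, 3.14, 3.14].

INTERFACE

Orientations are given as a rotation vector (axis times angle).
In Python, from workcell import ctrl gives the robot as it stands.
- The arm moves only by the tool apply_moves, never from a script. Its argument "increments" is a list of rows, each an object with "gripper": the opening in per cent of the stroke, from 0 (shut) to 100 (fully open); "delta_pos": the shift along the tool's x, y, z in cm, a list of three; "dr": the turn, a rotation vector about the tool's x, y, z in rad, a list of three. In form: [{"gripper": gripper, "delta_pos": [dx, dy, dz], "dr": [ax, ay, az]}, ...]. A call has exactly 5 rows; each row shifts and turns the commanded pose from where the row before left it, along the tool's axes as they then stand; what a row does not reach is not made up. A row lasts 1/12 s, in which the tool goes at most 41.7 mm and 7.16 degrees, less where a joint would pass 70% of its speed; a pose out of reach is approached as far as the arm can. A call with a gripper value outside its range is refused whole. The fingers move at their own pace and stop on an object; the grip force is fixed at half the most. Time passes only in rows, so rows that do not move let the fingers close, or fill a call up. It gives the time, the measured TCP pose, the force and the opening at its end, in the units of the state.
- ctrl.get_obs(): the state, without advancing time (a new reading comes with each control period).
- ctrl.get_image(name): name is "side" or "top"; returns a dict with "img" (400x640x3 uint8, red, green, blue), "range_z" (400x640 float32, mm along the optical axis (not along the pixel's ray), 0 where there is no reading), "mtx" (3x3 intrinsics, pixels), "rvec" (rotation vector, rad) and "tvec" (3), from world to camera coordinates, as OpenCV has them. Camera axes: x right, y down, z forward; pixel columns grow to the right and rows downward; lengths in mm; the calibration is good to about 2 mm. A picture is of the moment at which its call begins.
- ctrl.close_job(): hands the job in, once; it reports no verdict.
The state is a dict: "t": time; "qpos": joint angles; "qvel": joint speeds; "joint_torque": joint torques, N m; "ee_pos": TCP position; "orientation": TCP orientation; "ft_force": force on the tool from outside, world axes, zero at the start; "moment": the same for the moment, N m; "width": finger opening in mm.
Only numpy, scipy, OpenCV 4.12 (cv2) and the standard library are available. Lean on these libraries where they do the work, as an engineer would, in place of code of your own. Each camera call takes 0.05 s, during which the arm holds its last target. There are 200 camera calls.

TASK

Get the potting counter ready for sowing: press every tool lying on the counter fully home in its own cut-out of the foam tray, lying flat, and count exactly four coir pellets flat, not stacked, onto the floor of the clay saucer, leaving the spare pellet on the counter clear of it. Keep the saucer level and do not move the celadon pot, the sieve or the tin.

Things in the scene. Friction and masses are not known exactly. Their poses are not given: they have to be found in the camera images.
- tray: fixed tool tray, 198 x 272 mm, 24 mm high: dark foam in a plywood rim, four die-cut pockets with yellow floors, from +y to -y for meter, fork, sickle, dibber. Pockets are 14 mm deep (floor 10 mm above the counter) and follow the tool outlines with 2 mm of play. Seated handles stand 14 mm out of the foam. Origin: centre of its underside, x and y along its sides, z up
- fork: stainless three-tined hand fork with a brown wooden handle, 157 mm long. Handle x -70 to 35 mm, 18 mm wide, flat-sided and 28 mm high for x -55 to 30; head x 35 to 87 mm, 46 mm wide, 10 to 12 mm high. 120 g. Origin: on its underside at the place to grip, x towards the working end, z up. Starts lying flat; may be absent
- fork_tip (a point): point on the fork's x axis at its front end, 87 mm ahead of its origin, at underside height
- pocket_fork (a point): point on the floor of the fork's pocket where the fork's origin comes to lie; axes as the tray. The fork goes in underside down, x axis along the tray's +x. Two sprung foam lips beside this point stand 1.5 mm into the outline, so the tool laid in rests on them: it must be pushed down with about 4 to 12 N to reach the floor, and the lips then hold it
- dibber: red plastic T-handled dibber, 143 mm long. Cross bar at the rear, x -58 to -38 mm, 56 mm wide, 20 mm high; shaft x -38 to 45 mm, 18 mm wide, flat-sided and 28 mm high for x -40 to 42, with two white depth rings; point 12 mm thick to x 85. 80 g. Origin: on its underside at the place to grip, x towards the working end, z up. Starts lying flat; may be absent
- dibber_tip (a point): point on the dibber's x axis at its front end, 85 mm ahead of its origin, at underside height
- pocket_dibber (a point): point on the floor of the dibber's pocket where the dibber's origin comes to lie; axes as the tray. The dibber goes in underside down, x axis along the tray's +x. Two sprung foam lips beside this point stand 1.5 mm into the outline, so the tool laid in rests on them: it must be pushed down with about 4 to 12 N to reach the floor, and the lips then hold it
- sickle: small L-shaped hand weeding sickle with a blue handle, 133 mm long. Handle x -75 to 38 mm, 18 mm wide, flat-sided and 28 mm high for x -63 to 27; the blade, 10 mm thick, stands out sideways at the front, x 43 to 58 mm, to y +41 mm. 100 g. Origin: on its underside at the place to grip, x towards the working end, z up. Starts lying flat; may be absent
- sickle_tip (a point): point on the sickle's x axis at its front end, 58 mm ahead of its origin, at underside height
- pocket_sickle (a point): point on the floor of the sickle's pocket where the sickle's origin comes to lie; axes as the tray. The sickle goes in underside down, x axis along the tray's +x. Two sprung foam lips beside this point stand 1.5 mm into the outline, so the tool laid in rests on them: it must be pushed down with about 4 to 12 N to reach the floor, and the lips then hold it
- meter: soil meter, 126 mm long: green housing x -24 to 24 mm, 40 mm wide, 28 mm high with a white dial on top, and one steel probe, 8 mm thick, from x 24 to 102 mm. 90 g. Origin: on its underside at the place to grip, x towards the working end, z up. Starts lying flat; may be absent
- meter_tip (a point): point on the meter's x axis at its front end, 102 mm ahead of its origin, at underside height
- pocket_meter (a point): point on the floor of the meter's pocket where the meter's origin comes to lie; axes as the tray. The meter goes in underside down, x axis along the tray's +x. Two sprung foam lips beside this point stand 1.5 mm into the outline, so the tool laid in rests on them: it must be pushed down with about 4 to 12 N to reach the floor, and the lips then hold it
- pellet1: brown pressed coir pellet, a puck 30 mm in diameter and 16 mm high, 15 g; origin at its centre (8 mm over what it lies on), z its axis
- pellet2: brown pressed coir pellet, a puck 30 mm in diameter and 16 mm high, 15 g; origin at its centre (8 mm over what it lies on), z its axis
- pellet3: brown pressed coir pellet, a puck 30 mm in diameter and 16 mm high, 15 g; origin at its centre (8 mm over what it lies on), z its axis
- pellet4: brown pressed coir pellet, a puck 30 mm in diameter and 16 mm high, 15 g; origin at its centre (8 mm over what it lies on), z its axis
- pellet5: brown pressed coir pellet, a puck 30 mm in diameter and 16 mm high, 15 g; origin at its centre (8 mm over what it lies on), z its axis
- saucer: loose terracotta saucer, 140 mm across the rim, 18 mm high, 350 g; origin: centre of its underside. Flat inner floor 5 mm above that, about 57 mm in radius, wall 5 mm
- pot: celadon ceramic pot, 96 mm wide and 70 mm high, origin: centre of its underside; a bystander, leave it alone
- sieve: aluminium sieve, 150 mm wide and 45 mm high, origin: centre of its underside; a bystander, leave it alone
- tin: small blue tin, 60 mm wide and high, origin: centre of its underside; a bystander, leave it alone

How it is judged (in metres and radians):
At the end, for the whole second after the job is handed in: Each tool present: in its own pocket, origin within 5 mm and tip within 7 mm of its place, under 3 mm off the floor, tilt under 4 deg, at rest. Exactly four pellets flat on the saucer floor within 47 mm of its centre, the fifth on the counter over 80 mm away; saucer level (horizontal distance between fork and pocket_fork below 0.005 m and x of fork_tip in the frame of pocket_fork above 0.08 m and y of fork_tip in the frame of pocket_fork between -0.007 and 0.007 m and z of fork in the frame of pocket_fork below 0.003 m and angle between each of fork, dibber, sickle, meter's own z axis and vertical below 0.07 rad and linear speed of each of fork, dibber, sickle, meter, pellet1, pellet2, pellet3, pellet4, pellet5 below 0.02 m/s and horizontal distance between dibber and pocket_dibber below 0.005 m and x of dibber_tip in the frame of pocket_dibber above 0.078 m and y of dibber_tip in the frame of pocket_dibber between -0.007 and 0.007 m and z of dibber in the frame of pocket_dibber below 0.003 m and horizontal distance between sickle and pocket_sickle below 0.005 m and x of sickle_tip in the frame of pocket_sickle above 0.051 m and y of sickle_tip in the frame of pocket_sickle between -0.007 and 0.007 m and z of sickle in the frame of pocket_sickle below 0.003 m and horizontal distance between meter and pocket_meter below 0.005 m and x of meter_tip in the frame of pocket_meter above 0.095 m and y of meter_tip in the frame of pocket_meter between -0.007 and 0.007 m and z of meter in the frame of pocket_meter below 0.003 m and (((horizontal distance between pellet1 and saucer above 0.08 m and height (world z) of pellet1 below 0.025 m) and (horizontal distance between pellet2 and saucer below 0.047 m and z of pellet2 in the frame of saucer below 0.017 m) and (horizontal distance between pellet3 and saucer below 0.047 m and z of pellet3 in the frame of saucer below 0.017 m) and (horizontal distance between pellet4 and saucer below 0.047 m and z of pellet4 in the frame of saucer below 0.017 m) and (horizontal distance between pellet5 and saucer below 0.047 m and z of pellet5 in the frame of saucer below 0.017 m)) or ((horizontal distance between pellet1 and saucer below 0.047 m and z of pellet1 in the frame of saucer below 0.017 m) and (horizontal distance between pellet2 and saucer above 0.08 m and height (world z) of pellet2 below 0.025 m) and (horizontal distance between pellet3 and saucer below 0.047 m and z of pellet3 in the frame of saucer below 0.017 m) and (horizontal distance between pellet4 and saucer below 0.047 m and z of pellet4 in the frame of saucer below 0.017 m) and (horizontal distance between pellet5 and saucer below 0.047 m and z of pellet5 in the frame of saucer below 0.017 m)) or ((horizontal distance between pellet1 and saucer below 0.047 m and z of pellet1 in the frame of saucer below 0.017 m) and (horizontal distance between pellet2 and saucer below 0.047 m and z of pellet2 in the frame of saucer below 0.017 m) and (horizontal distance between pellet3 and saucer above 0.08 m and height (world z) of pellet3 below 0.025 m) and (horizontal distance between pellet4 and saucer below 0.047 m and z of pellet4 in the frame of saucer below 0.017 m) and (horizontal distance between pellet5 and saucer below 0.047 m and z of pellet5 in the frame of saucer below 0.017 m)) or ((horizontal distance between pellet1 and saucer below 0.047 m and z of pellet1 in the frame of saucer below 0.017 m) and (horizontal distance between pellet2 and saucer below 0.047 m and z of pellet2 in the frame of saucer below 0.017 m) and (horizontal distance between pellet3 and saucer below 0.047 m and z of pellet3 in the frame of saucer below 0.017 m) and (horizontal distance between pellet4 and saucer above 0.08 m and height (world z) of pellet4 below 0.025 m) and (horizontal distance between pellet5 and saucer below 0.047 m and z of pellet5 in the frame of saucer below 0.017 m)) or ((horizontal distance between pellet1 and saucer below 0.047 m and z of pellet1 in the frame of saucer below 0.017 m) and (horizontal distance between pellet2 and saucer below 0.047 m and z of pellet2 in the frame of saucer below 0.017 m) and (horizontal distance between pellet3 and saucer below 0.047 m and z of pellet3 in the frame of saucer below 0.017 m) and (horizontal distance between pellet4 and saucer below 0.047 m and z of pellet4 in the frame of saucer below 0.017 m) and (horizontal distance between pellet5 and saucer above 0.08 m and height (world z) of pellet5 below 0.025 m))) and angle between saucer's own z axis and vertical below 0.05 rad); the robot touches nothing.
It fails at once if the pot is moved by more than 2 cm (distance of pot from where it was at the start of the episode above 0.02 m).
It fails at once if the sieve is moved by more than 2 cm (distance of sieve from where it was at the start of the episode above 0.02 m).
It fails at once if the tin is moved by more than 2 cm (distance of tin from where it was at the start of the episode above 0.02 m).
Of fork, dibber, sickle, meter only 2 to 4 are there at a start; the rules pass over those that are not, and their reading is None.
At some moment in a run one of pellet1, pellet2, pellet3, pellet4, pellet5 may be knocked a few centimetres aside while the robot is not near it.
Once in a run the grip may slacken for a moment while it holds something.
It also fails if it takes over 210 s, if anything falls off the work surface, if the arm or the gripper's body presses on something with over 40 N, if the wrist force passes 120 N, or if a joint passes its speed limit or range.

## Working session

There is one attempt and no reset: what is moved stays moved. The work goes in short steps, Python scripts to look and compute and a tool call to move; the robot and the scene stay as the last step left them, time stands still between calls to the robot, and variables do not carry over. Pictures are saved under pics/ and viewed, about 12 in all and at most 16, crops included, and the job is handed in when it is done.

Besides the shell and the picture viewer there is one more tool, called after "Request:" as name(argument=value, ...) on one line, values as JSON. apply_moves: Moves the arm, as the interface text tells. Its arguments: {"type":"object","properties":{"increments":{"type":"array","items":{"type":"object","properties":{"gripper":{"type":"number"},"delta_pos":{"type":"array","items":{"type":"number"}},"dr":{"type":"array","items":{"type":"number"}}}}}},"required":["increments"]}

```bash
ls; mkdir -p pics; python3 - <<'E'
from workcell import ctrl
import cv2,numpy as np
print(ctrl.get_obs())
for n in ("top","side"):
    d=ctrl.get_image(n); cv2.imwrite(f"pics/{n}0.png",d["img"][:,:,::-1]); np.savez(f"pics/{n}0.npz",**d)
    print(n,d["mtx"],d["rvec"],d["tvec"])
E
```

```text
pics
{'t': 0.0, 'qpos': array([-1.36197976e+00,  4.23845905e-01,  1.63064927e+00,  3.46841027e-06,
        1.08859133e+00, -1.90361888e-02]), 'qvel': array([ 0.00044924, -0.00015872,  0.00038149, -0.00032519, -0.00125615,
       -0.0001832 ]), 'joint_torque': array([ 3.60288032e-03, -5.44614494e+01, -2.73669577e+01,  6.45785825e-02,
        2.26737431e-02, -1.39725112e-04]), 'ee_pos': array([ 141.07487655, -608.33553398,  229.91452249]), 'orientation': array([ 2.10128224,  0.24202068, -2.10157514]), 'ft_force': array([ 0.31481659, -0.10770327, -0.32551632]), 'moment': array([-0.03606682, -0.0337471 , -0.03028371]), 'width': 88.13543957609217}
top [[422.45769136   0.         312.26943294]
 [  0.         422.45769136 200.34648427]
 [  0.           0.           1.        ]] [ 2.19613247 -2.16422364  0.03631526] [  13.16604625  594.02175632 1331.38259665]
side [[486.34896264   0.         313.04536648]
 [  0.         486.34896264 197.48625054]
 [  0.           0.           1.        ]] [ 2.2913558  -0.36907269  0.14422766] [-597.66894856  175.23915983 1093.51124487]
```

View pics/top0.png

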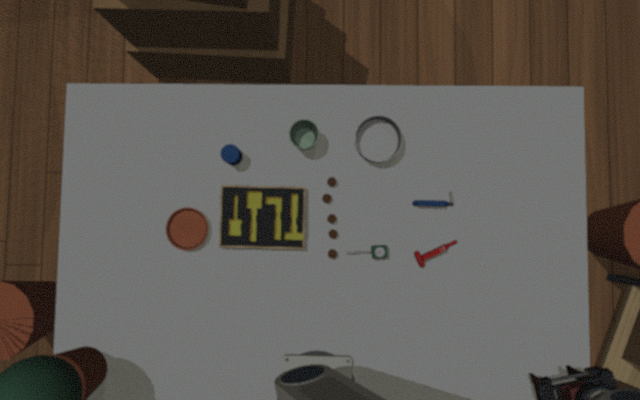

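View pics/side0.png

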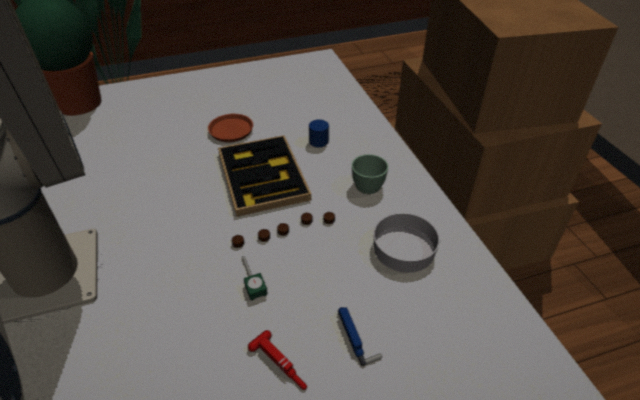

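The top view shows the sickle (432,204), dibber (435,253) and meter (370,252), with the fork absent. It also shows 5 pellets in a column near x≈331, the saucer at (187,229) and the tray at (264,217).

```bash
cat > h.py <<'E'
import numpy as np,cv2
from workcell import ctrl
from scipy.spatial.transform import Rotation as R
def world(d):
    """per-pixel world xyz"""
    h,w=d["range_z"].shape; u,v=np.meshgrid(np.arange(w),np.arange(h)); K=d["mtx"]; z=d["range_z"]
    p=np.stack([(u-K[0,2])/K[0,0]*z,(v-K[1,2])/K[1,1]*z,z],-1)
    return (p-d["tvec"].ravel())@cv2.Rodrigues(d["rvec"])[0]
def onz(d,u,v,z0):
    K=d["mtx"];M=cv2.Rodrigues(d["rvec"])[0];c=-M.T@d["tvec"].ravel()
    r=M.T@np.array([(u-K[0,2])/K[0,0],(v-K[1,2])/K[1,1],1]); return c+r*(z0-c[2])/r[2]
def pose():
    o=ctrl.get_obs(); A=R.from_rotvec(o["orientation"]).as_matrix(); return o,A
def go(x,y,z,yaw=None):
    """print shift (cm, in tool axes after turning) and turn about tool x to bring tool y to yaw (mod pi)"""
    o,A=pose(); cur=np.arctan2(A[1,1],A[0,1]); a=0 if yaw is None else (yaw-cur+np.pi/2)%np.pi-np.pi/2
    B=R.from_rotvec([0,0,a]).as_matrix()@A
    print("yaw",round(cur,3),"turn about tool x",round(-a,3),"shift cm",np.round(B.T@(np.array([x,y,z])-o["ee_pos"])/10,2),"q6",round(o["qpos"][5],2),"down",np.round(A[:,0],3))
E
python3 - <<'E'
from h import *
o,A=pose();print(A.round(3))
for n in("top","side"):
    d=np.load(f"pics/{n}0.npz");W=world(d);hsv=cv2.cvtColor(d["img"],cv2.COLOR_RGB2HSV);H,S,V=[hsv[...,i].astype(int) for i in range(3)]
    ok=(W[...,0]>250)&(W[...,0]<900)&(abs(W[...,1])<620)&(W[...,2]<60)
    print(n,"table z",np.median(W[300,150:250,2]) if n=="top" else "")
    M={"red":((H<6)|(H>174))&(S>170)&(V>60),"blue":(H>100)&(H<125)&(S>120),"green":(H>60)&(H<90)&(S>90),"brown":(H<15)&(S>100)&(V<110),"yellow":(H>22)&(H<35)&(S>120),"terra":(H<15)&(S>90)&(V>100)}
    for k,m in M.items():
        m=(m&ok).astype(np.uint8); c,l,st,ce=cv2.connectedComponentsWithStats(m)
        for i in range(1,c):
            if st[i,4]<12: continue
            p=W[l==i]; q=p[:,:2]-p[:,:2].mean(0); w,v=np.linalg.eigh(q.T@q)
            print(k,st[i,4],ce[i].round(1),"mean",p.mean(0).round(1),"zmax",p[:,2].max().round(1),"ax",v[:,1].round(3),"ext",np.ptp(q@v[:,1]).round(),np.ptp(q@v[:,0]).round())
d=np.load("pics/top0.npz")
cv2.imwrite("pics/c0.png",cv2.resize(d["img"][170:280,150:470,::-1],None,fx=2.5,fy=2.5,interpolation=cv2.INTER_CUBIC))
cv2.imwrite("pics/c1.png",cv2.resize(d["img"][175:260,215:312,::-1],None,fx=7,fy=7,interpolation=cv2.INTER_CUBIC))
E
```

```text
[[-0.     0.226 -0.974]
 [ 0.001 -0.974 -0.226]
 [-1.    -0.001 -0.   ]]
top table z 1.2374398492650944
red 128 [425.6 255.9] mean [ 424.1 -335.9   24.9] zmax 35.5 ax [-0.435  0.901] ext 70.0 44.0
blue 60 [232.2 155.9] mean [727.5 274.2  55.8] zmax 60.0 ax [-0.986 -0.169] ext 55.0 32.0
blue 22 [226.4 151.2] mean [741.9 292.2  58.1] zmax 59.5 ax [0.423 0.906] ext 28.0 20.0
blue 111 [430.5 203. ] mean [ 590.  -350.3   28.1] zmax 34.5 ax [0.016 1.   ] ext 105.0 12.0
brown 26 [331.6 181.1] mean [656.1 -38.9  18.8] zmax 24.9 ax [0.696 0.718] ext 20.0 19.0
brown 29 [326.4 197.9] mean [602.3 -23.1  17.3] zmax 24.9 ax [-0.876 -0.482] ext 21.0 16.0
brown 1339 [186.9 228.6] mean [497.3 425.3   7.7] zmax 26.5 ax [-0.863 -0.506] ext 133.0 134.0
brown 30 [331.3 218.4] mean [537.  -39.6  17.2] zmax 21.8 ax [-0.995 -0.103] ext 20.0 17.0
brown 28 [332.6 233.5] mean [489.2 -44.4  16.3] zmax 21.5 ax [-0.716 -0.699] ext 20.0 16.0
brown 38 [449.  244.7] mean [ 459.9 -410.5   18.8] zmax 33.0 ax [-0.453  0.892] ext 44.0 13.0
brown 149 [426.6 255.7] mean [ 424.8 -339.1   24.8] zmax 35.5 ax [-0.451  0.892] 
[... 2365 characters left out ...]
8.6  15.1] zmax 28.4 ax [-0.975 -0.223] ext 56.0 53.0
yellow 122 [276.7 162.3] mean [589.8 209.9  13.8] zmax 27.5 ax [-0.86 -0.51] ext 60.0 61.0
yellow 52 [282.1 176.7] mean [587.7 144.2  14.4] zmax 27.4 ax [0.271 0.963] ext 60.0 21.0
yellow 96 [248.  200.4] mean [480.   82.   14.2] zmax 27.8 ax [0.082 0.997] ext 54.0 31.0
terra 554 [230.4 128.3] mean [499.6 427.9   6.2] zmax 17.5 ax [-0.991  0.132] ext 113.0 106.0
terra 412 [270.1 347.9] mean [ 429.6 -347.8   25.7] zmax 32.9 ax [-0.44   0.898] ext 107.0 47.0
terra 21 [292.1 371.2] mean [ 457.3 -402.4   17.2] zmax 20.4 ax [-0.825 -0.566] ext 12.0 6.0
terra 54 [299.5 380.3] mean [ 465.8 -421.3   12.5] zmax 16.5 ax [-0.453  0.892] ext 29.0 8.0
```

View pics/c1.png

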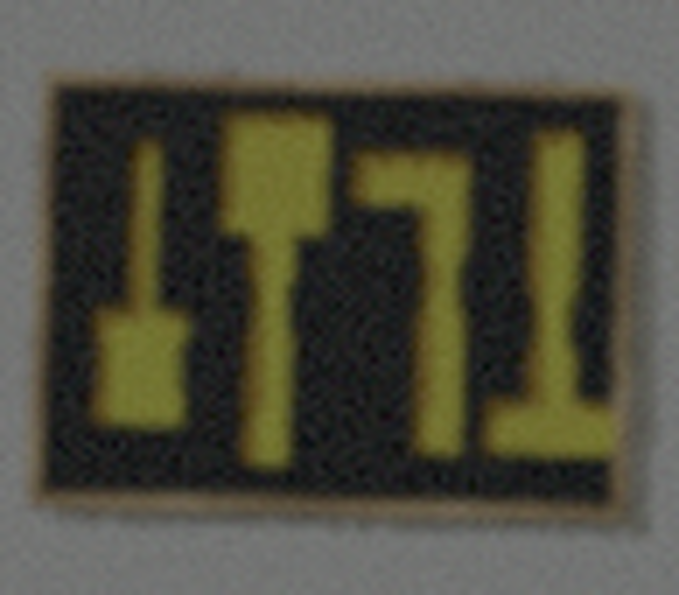

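The crop shows the tray with its four pockets, almost square to the world. The meter housing is at crop (142,370), the sickle handle at (442,360) and the dibber shaft at (556,300). I'll measure the pocket edges to sub-pixel.

```bash
cat > edges.py <<'E'
from h import *
from scipy.ndimage import map_coordinates
d=np.load("pics/top0.npz"); K=d["mtx"];M=cv2.Rodrigues(d["rvec"])[0];c=-M.T@d["tvec"].ravel()
print("cam",c.round(1),"img-right in world",M[0].round(3))
im=d["img"].astype(float); Y=(im[...,0]+im[...,1])/2-im[...,2]
def px(u,v): return (u+.5)/7-.5+215,(v+.5)/7-.5+175
def edge(p,q,z):
    """half-level crossing along crop line p->q (inside to outside), world point at height z"""
    p,q=np.array(px(*p)),np.array(px(*q)); t=np.linspace(0,1,200)
    n=np.array([-(q-p)[1],(q-p)[0]]);n/=np.linalg.norm(n)
    f=np.mean([map_coordinates(Y,[(p[1]+(q-p)[1]*t)+n[1]*s,(p[0]+(q-p)[0]*t)+n[0]*s],order=1) for s in np.linspace(-1.5,1.5,7)],0)
    h=(f[:20].mean()+f[-20:].mean())/2; i=np.where(f<h)[0][0]; r=p+(q-p)*t[i]; return onz(d,r[0],r[1],z)[:2]
def pair(v,uc,half,out=25):
    L=edge((uc,v),(uc-half-out,v),10);Rr=edge((uc,v),(uc+half+out,v),24 if c[1]<150 else 24); return L,Rr
for nm,v,uc,half in [("met",340,142,46),("met",370,142,46),("met",400,142,46),("probe",180,150,13),("probe",220,148,13),("probe",270,147,13),("fork",300,273,25),("fork",400,270,25),("sick",330,444,25),("sick",380,442,25),("sick",430,440,25),("dib",180,560,25),("dib",250,558,25),("dib",360,554,25)]:
    L,Rr=pair(v,uc,half); print(nm,v,L.round(1),Rr.round(1),"mid y",((L+Rr)/2).round(1),"w",(L-Rr)[1].round(1))
zt=lambda x:10 if x>c[0] else 24
for nm,u,v,ve in [("met rear",142,390,470),("met rear",165,390,470),("met tip",150,170,100),("sick rear",440,420,500),("sick front",440,180,115),("sick front",400,180,115),("dib rear",550,430,490),("dib rear",530,430,490),("dib tip",562,170,100),("fork rear",268,430,510),("fork front",275,160,90)]:
    for z in (10,24): print(nm,z,edge((u,v),(u,ve),z).round(1))
for u,v in [(47,73),(634,92),(35,500),(622,517)]: print("corner",onz(d,*px(u,v),24).round(1))
E
python3 edges.py
```

```text
cam [ 516.2  -11.6 1363.4] img-right in world [ 0.015 -1.    -0.024]
met 340 [517.  290.7] [517.6 246.8] mid y [517.3 268.8] w 43.8
met 370 [503.3 290.2] [504.  248.5] mid y [503.6 269.3] w 41.7
met 400 [489.5 291.1] [490.4 247. ] mid y [490. 269.] w 44.1
probe 180 [590.8 276.8] [590.3 259.6] mid y [590.5 268.2] w 17.2
probe 220 [572.4 277.9] [572.  259.9] mid y [572.2 268.9] w 18.0
probe 270 [549.4 277.5] [549.2 259.9] mid y [549.3 268.7] w 17.6
fork 300 [536.4 219.6] [536.5 200.2] mid y [536.5 209.9] w 19.3
fork 400 [490.6 222.5] [491.2 198.1] mid y [490.9 210.3] w 24.4
sick 330 [523.8 144.1] [524.1 120. ] mid y [524. 132.] w 24.1
sick 380 [501.  143.2] [501.5 119.9] mid y [501.2 131.5] w 23.4
sick 430 [478.1 144.1] [478.8 123.5] mid y [478.5 133.8] w 20.6
dib 180 [593.4  92.1] [592.9  67.8] mid y [593.2  80. ] w 24.3
dib 250 [561.2  92.8] [561.1  68.3] mid y [561.2  80.5] w 24.5
dib 360 [510.9  91.7] [511.3  69.5] mid y [511.1  80.6] w 22.3
met rear 10 [477.3 268.7]
met rear 24 [477.7 265.8]
met rear 10 [477.5 258.1]
met rear 24 [477.9 255.4]
met tip 10 [609.  268.5]
met tip 24 [608.1 265.6]
sick rear 10 [467.5 131.6]
sick rear 24 [468.  130.1]
sick front 10 [605.6 134.4]
sick front 24 [604.7 132.9]
sick front 10 [605.4 152.8]
sick front 24 [604.4 151.1]
dib rear 10 [466.8  81.2]
dib rear 24 [467.3  80.3]
dib rear 10 [467.2  90.4]
dib rear 24 [467.7  89.3]
dib tip 10 [615.5  78.4]
dib tip 24 [614.5  77.5]
fork rear 10 [461.9 210.4]
fork rear 24 [462.4 208.1]
fork front 10 [621.8 210.9]
fork front 24 [620.7 208.6]
corner [638.5 313.7  24. ]
corner [633.3  45.   24. ]
corner [444.2 313.7  24. ]
corner [440.9  47.3  24. ]
```

```bash
python3 - <<'E'
import numpy as np,cv2
t=np.load("pics/top0.npz")["img"][...,::-1]; s=np.load("pics/side0.npz")["img"][...,::-1]
a=cv2.resize(t[190:275,340:465],None,fx=6,fy=6,interpolation=cv2.INTER_CUBIC)
cv2.imwrite("pics/tools.png",cv2.convertScaleAbs(a,alpha=1.5))
b=cv2.resize(s[130:220,205:325],None,fx=6,fy=6,interpolation=cv2.INTER_CUBIC)
cv2.imwrite("pics/trayside.png",cv2.convertScaleAbs(b,alpha=1.5))
E
```

```text
(no output)
```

View pics/tools.png

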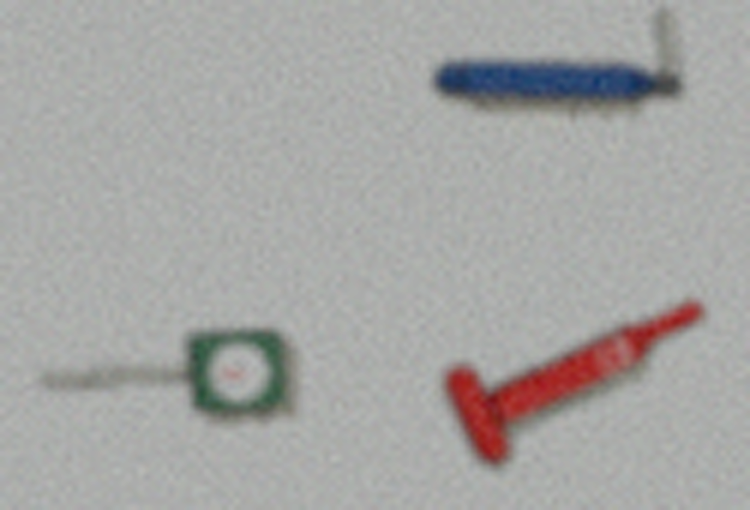

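The crop shows the meter housing centred near (238,371) with its probe tip at (42,380). The sickle runs from (436,78) to (682,85) with its blade up, and the dibber from bar (475,415) to point (700,308).

```bash
python3 - <<'E'
from h import *
d=np.load("pics/top0.npz")
P=lambda u,v,z: onz(d,(u+.5)/6-.5+340,(v+.5)/6-.5+190,z)[:2]
for n,a in {"met L":(190,371,0),"met R":(287,371,28),"met T":(238,330,0),"met B":(238,412,28),"met c28":(238,371,28),"met tip":(42,380,8),"probe root":(188,376,8),
"sick rear":(436,77,14),"sick front":(682,85,5),"sick ctop rear":(460,78,28),"sick ctop front":(640,84,28),"blade tip":(663,8,10),
"dib bar":(477,415,20),"dib tip":(702,306,6),"dib shaft rear":(500,404,28),"dib shaft front":(635,342,28),"bar rear mid":(468,418,0)}.items(): print(n,P(*a).round(1))
d=np.load("pics/side0.npz")
W=world(d);hsv=cv2.cvtColor(d["img"],cv2.COLOR_RGB2HSV).astype(int)
# top faces from depth, both cameras
for n in("top","side"):
    d=np.load(f"pics/{n}0.npz");W=world(d);z=W[...,2]
    for k,(x0,x1,y0,y1,lo) in {"met":(405,465,-240,-170,23),"sick":(560,620,-440,-260,23),"dib":(390,480,-420,-290,24)}.items():
        m=(W[...,0]>x0)&(W[...,0]<x1)&(W[...,1]>y0)&(W[...,1]<y1)&(z>lo)
        p=W[m][:,:2]; r=cv2.minAreaRect(p.astype(np.float32)); q=p-p.mean(0); w,v=np.linalg.eigh(q.T@q)
        print(n,k,m.sum(),"mean",p.mean(0).round(1),"rect",np.round(r[0],1),np.round(r[1],1),"ang",np.degrees(np.arctan2(v[1,1],v[0,1])).round(1))
go(436,-213,150,0)
E
```

```text
met L [ 433.7 -169. ]
met R [ 436.2 -216.3]
met T [ 455.9 -194.4]
met B [ 414.5 -190.9]
met c28 [ 435.8 -190.8]
met tip [428.1 -89.8]
probe root [ 431.5 -167.1]
sick rear [ 591.8 -296.3]
sick front [ 589.9 -428.5]
sick ctop rear [ 590.7 -305.9]
sick ctop front [ 588.8 -399.6]
blade tip [ 630.4 -417.1]
dib bar [ 414.5 -316.7]
dib tip [ 472.8 -438.2]
dib shaft rear [ 421.  -326.8]
dib shaft front [ 454.3 -396.6]
bar rear mid [ 411.3 -316.5]
top met 186 mean [ 435.  -192.3] rect [ 435.5 -192.8] [39.3 46.3] ang 102.8
top sick 155 mean [ 590.4 -350.7] rect [ 590.6 -352.1] [89.2 17.1] ang 89.1
top dib 148 mean [ 435.5 -361.5] rect [ 432.6 -355.9] [19.3 95.9] ang 114.8
side met 349 mean [ 436.5 -194.5] rect [ 437.2 -192.8] [40.  47.1] ang 99.6
side sick 376 mean [ 591. -356.] rect [ 591.6 -352.9] [89.6 18.2] ang 89.0
side dib 397 mean [ 437. -364.] rect [ 435.  -359.4] [19.2 90.1] ang 115.8
yaw -1.343 turn about tool x -1.343 shift cm [  7.96  29.51 -39.54] q6 -0.02 down [-0.     0.001 -1.   ]
```

Request:
apply_moves(increments=[{"gripper": 70,"delta_pos": [0.533,-2.254,-2.539],"dr": [0,0,0]},{"gripper": 70,"delta_pos": [0.533,-2.254,-2.539],"dr": [0,0,0]},{"gripper": 70,"delta_pos": [0.533,-2.254,-2.539],"dr": [0,0,0]},{"gripper": 70,"delta_pos": [0.533,-2.254,-2.539],"dr": [0,0,0]},{"gripper": 70,"delta_pos": [0.533,-2.254,-2.539],"dr": [0,0,0]}])

```text
t: 0.52
ee_pos: [239.8, -468.8, 203.5]
orientation: [2.101, 0.24, -2.102]
ft_force: [1.0, -0.4, 0.2]
width: 62.3
```

Request:
apply_moves(increments=[{"gripper": 70,"delta_pos": [0.533,-2.254,-2.539],"dr": [0,0,0]},{"gripper": 70,"delta_pos": [0.533,-2.254,-2.539],"dr": [0,0,0]},{"gripper": 70,"delta_pos": [0.533,-2.254,-2.539],"dr": [0,0,0]},{"gripper": 70,"delta_pos": [0.533,-2.254,-2.539],"dr": [0,0,0]},{"gripper": 70,"delta_pos": [0.533,-2.254,-2.539],"dr": [0,0,0]}])

```text
t: 0.93
ee_pos: [338.1, -330.3, 177.0]
orientation: [2.101, 0.24, -2.101]
ft_force: [0.5, -0.6, 0.4]
width: 61.6
```

Request:
apply_moves(increments=[{"gripper": 70,"delta_pos": [0.533,-2.254,-2.539],"dr": [0,0,0]},{"gripper": 70,"delta_pos": [0.533,-2.254,-2.539],"dr": [0,0,0]},{"gripper": 70,"delta_pos": [0.533,-2.254,-2.539],"dr": [0,0,0]},{"gripper": 70,"delta_pos": [0.533,-2.254,-2.539],"dr": [0,0,0]},{"gripper": 70,"delta_pos": [0.533,-2.254,-2.539],"dr": [0,0,0]}])

```text
t: 1.35
ee_pos: [436.4, -191.9, 150.4]
orientation: [2.101, 0.24, -2.101]
ft_force: [-0.7, -1.3, -0.1]
width: 61.3
```

Request:
apply_moves(increments=[{"gripper": 70,"delta_pos": [0,0,0],"dr": [-0.118,0,0]},{"gripper": 70,"delta_pos": [0,0,0],"dr": [-0.118,0,0]},{"gripper": 70,"delta_pos": [0,0,0],"dr": [-0.118,0,0]},{"gripper": 70,"delta_pos": [0,0,0],"dr": [-0.118,0,0]},{"gripper": 70,"delta_pos": [0,0,0],"dr": [-0.118,0,0]}])

```text
t: 1.77
ee_pos: [435.7, -193.1, 150.5]
orientation: [1.734, 0.759, -1.735]
ft_force: [0.1, 0.0, 0.2]
width: 61.6
```

Request:
apply_moves(increments=[{"gripper": 70,"delta_pos": [0,0,0],"dr": [-0.118,0,0]},{"gripper": 70,"delta_pos": [0,0,0],"dr": [-0.118,0,0]},{"gripper": 70,"delta_pos": [0,0,0],"dr": [-0.118,0,0]},{"gripper": 70,"delta_pos": [0,0,0],"dr": [-0.118,0,0]},{"gripper": 70,"delta_pos": [0,0,0],"dr": [-0.118,0,0]}])

```text
t: 2.18
ee_pos: [435.6, -193.4, 150.5]
orientation: [1.324, 1.131, -1.324]
ft_force: [-0.2, -0.7, -0.1]
width: 61.5
```

Request:
apply_moves(increments=[{"gripper": 70,"delta_pos": [0,0,0],"dr": [-0.118,0,0]},{"gripper": 70,"delta_pos": [0,0,0],"dr": [-0.118,0,0]},{"gripper": 70,"delta_pos": [0,0,0],"dr": [0,0,0]},{"gripper": 70,"delta_pos": [0,0,0],"dr": [0,0,0]},{"gripper": 70,"delta_pos": [0,0,0],"dr": [0,0,0]}])

```text
t: 2.6
ee_pos: [435.7, -193.4, 150.6]
orientation: [1.158, 1.242, -1.158]
ft_force: [-0.1, 0.2, 0.8]
width: 61.8
```

```bash
python3 - <<'E'
from h import *
go(435.8,-192.8,24,.075); o,A=pose(); print(o["t"],o["ee_pos"],o["ft_force"],o["width"])
E
```

```text
yaw 0.07 turn about tool x -0.005 shift cm [ 1.266e+01  1.000e-02 -6.000e-02] q6 -0.51 down [-0.  0. -1.]
2.6 [ 435.72386859 -193.3911666   150.62822282] [-0.14274131  0.24476907  0.75808918] 61.82022186601569
```

Request:
apply_moves(increments=[{"gripper": 70,"delta_pos": [3.0,0,-0.06],"dr": [0,0,0]},{"gripper": 70,"delta_pos": [3.0,0,0],"dr": [0,0,0]},{"gripper": 70,"delta_pos": [3.0,0,0],"dr": [0,0,0]},{"gripper": 70,"delta_pos": [2.4,0,0],"dr": [0,0,0]},{"gripper": 70,"delta_pos": [1.26,0,0],"dr": [0,0,0]}])

```text
t: 3.02
ee_pos: [434.4, -192.2, 21.6]
orientation: [1.157, 1.245, -1.159]
ft_force: [-0.3, 0.7, -0.5]
width: 61.2
```

Request:
apply_moves(increments=[{"gripper": 0,"delta_pos": [0,0,0],"dr": [0,0,0]},{"gripper": 0,"delta_pos": [0,0,0],"dr": [0,0,0]},{"gripper": 0,"delta_pos": [0,0,0],"dr": [0,0,0]},{"gripper": 0,"delta_pos": [0,0,0],"dr": [0,0,0]},{"gripper": 0,"delta_pos": [0,0,0],"dr": [0,0,0]}])

```text
t: 3.43
ee_pos: [436.5, -193.2, 25.2]
orientation: [1.156, 1.241, -1.155]
ft_force: [-0.8, 0.7, -1.1]
width: 39.9
```

Request:
apply_moves(increments=[{"gripper": 0,"delta_pos": [0,0,0],"dr": [0,0,0]},{"gripper": 0,"delta_pos": [0,0,0],"dr": [0,0,0]},{"gripper": 0,"delta_pos": [-1.0,0,0],"dr": [0,0,0]},{"gripper": 0,"delta_pos": [-3.0,0,0],"dr": [0,0,0]},{"gripper": 0,"delta_pos": [-3.0,0,0],"dr": [0,0,0]}])

```text
t: 3.85
ee_pos: [434.5, -192.3, 94.5]
orientation: [1.155, 1.246, -1.157]
ft_force: [0.6, -0.8, -0.7]
width: 39.5
```

```bash
python3 - <<'E'
from h import *
go(504.2,269.1,100,.075-1.665); o,A=pose(); print(o["t"],o["ee_pos"],o["ft_force"],o["width"])
for n in("top","side"):
    d=ctrl.get_image(n); np.savez(f"pics/{n}1.npz",**d); i=d["img"][...,::-1]
    if n=="side": i=cv2.resize(i[180:360,150:370],None,fx=3.5,fy=3.3); cv2.imwrite("pics/s1.png",cv2.convertScaleAbs(i,alpha=1.4))
E
```

```text
yaw 0.073 turn about tool x -1.479 shift cm [-0.7  46.26  6.08] q6 -0.51 down [-0.003  0.002 -1.   ]
3.85 [ 434.53869497 -192.26337249   94.54897401] [ 0.56818835 -0.79272454 -0.69455808] 39.516350022498244
```

View pics/s1.png

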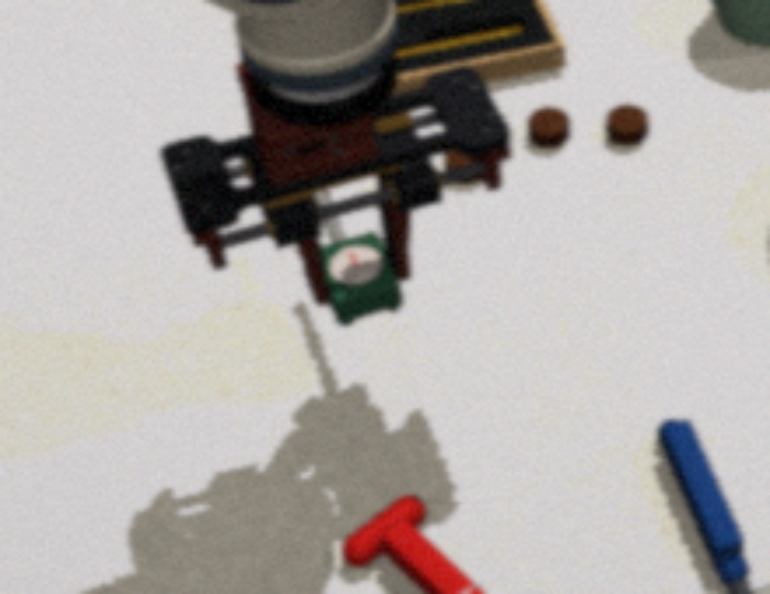

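The meter is held level in the fingers, housing at crop (360,275).

Request:
apply_moves(increments=[{"gripper": 0,"delta_pos": [-0.2,0,0],"dr": [0.111,0,0]},{"gripper": 0,"delta_pos": [-0.2,0,0],"dr": [0.111,0,0]},{"gripper": 0,"delta_pos": [-0.2,0,0],"dr": [0.111,0,0]},{"gripper": 0,"delta_pos": [-0.2,0,0],"dr": [0.111,0,0]},{"gripper": 0,"delta_pos": [-0.2,0,0],"dr": [0.111,0,0]}])

```text
t: 4.37
ee_pos: [435.3, -192.6, 104.0]
orientation: [1.558, 0.938, -1.559]
ft_force: [0.2, 0.3, -1.3]
width: 40.1
```

Request:
apply_moves(increments=[{"gripper": 0,"delta_pos": [-0.2,0,0],"dr": [0.111,0,0]},{"gripper": 0,"delta_pos": [-0.2,0,0],"dr": [0.111,0,0]},{"gripper": 0,"delta_pos": [-0.2,0,0],"dr": [0.111,0,0]},{"gripper": 0,"delta_pos": [-0.2,0,0],"dr": [0.111,0,0]},{"gripper": 0,"delta_pos": [-0.2,0,0],"dr": [0.111,0,0]}])

```text
t: 4.78
ee_pos: [435.2, -192.6, 113.9]
orientation: [1.924, 0.521, -1.925]
ft_force: [-1.4, -0.3, -1.8]
width: 39.7
```

Request:
apply_moves(increments=[{"gripper": 0,"delta_pos": [-0.2,0,0],"dr": [0.111,0,0]},{"gripper": 0,"delta_pos": [-0.2,0,0],"dr": [0.111,0,0]},{"gripper": 0,"delta_pos": [-0.2,0,0],"dr": [0.111,0,0]},{"gripper": 0,"delta_pos": [-0.2,0,0],"dr": [0.111,0,0]},{"gripper": 0,"delta_pos": [-0.2,0,0],"dr": [0.111,0,0]}])

```text
t: 5.2
ee_pos: [435.2, -192.6, 123.9]
orientation: [-2.207, 0.029, 2.209]
ft_force: [-0.5, -0.3, -1.3]
width: 39.6
```

Request:
apply_moves(increments=[{"gripper": 0,"delta_pos": [0,-3.0,-0.38],"dr": [0,0,0]},{"gripper": 0,"delta_pos": [0,-3.0,-0.38],"dr": [0,0,0]},{"gripper": 0,"delta_pos": [0,-3.0,-0.38],"dr": [0,0,0]},{"gripper": 0,"delta_pos": [0,-3.0,-0.38],"dr": [0,0,0]},{"gripper": 0,"delta_pos": [0,-3.0,-0.38],"dr": [0,0,0]}])

```text
t: 5.62
ee_pos: [457.4, -42.0, 123.9]
orientation: [-2.21, 0.024, 2.211]
ft_force: [0.3, -0.2, -0.5]
width: 39.4
```

Request:
apply_moves(increments=[{"gripper": 0,"delta_pos": [0,-3.0,-0.38],"dr": [0,0,0]},{"gripper": 0,"delta_pos": [0,-3.0,-0.38],"dr": [0,0,0]},{"gripper": 0,"delta_pos": [0,-3.0,-0.38],"dr": [0,0,0]},{"gripper": 0,"delta_pos": [0,-3.0,-0.38],"dr": [0,0,0]},{"gripper": 0,"delta_pos": [0,-3.0,-0.38],"dr": [0,0,0]}])

```text
t: 6.03
ee_pos: [479.5, 107.7, 123.8]
orientation: [-2.21, 0.024, 2.212]
ft_force: [1.6, -0.2, -1.3]
width: 39.4
```

Request:
apply_moves(increments=[{"gripper": 0,"delta_pos": [0,-3.0,-0.38],"dr": [0,0,0]},{"gripper": 0,"delta_pos": [0,-3.0,-0.38],"dr": [0,0,0]},{"gripper": 0,"delta_pos": [0,-3.0,-0.38],"dr": [0,0,0]},{"gripper": 0,"delta_pos": [0,-3.0,-0.38],"dr": [0,0,0]},{"gripper": 0,"delta_pos": [0,-3.0,-0.38],"dr": [0,0,0]}])

```text
t: 6.45
ee_pos: [501.7, 257.1, 123.7]
orientation: [-2.21, 0.024, 2.212]
ft_force: [-0.2, -0.1, -2.3]
width: 39.7
```

Request:
apply_moves(increments=[{"gripper": 0,"delta_pos": [0,0,0],"dr": [0,0,0]},{"gripper": 0,"delta_pos": [0,0,0],"dr": [0,0,0]},{"gripper": 0,"delta_pos": [0,0,0],"dr": [0,0,0]},{"gripper": 0,"delta_pos": [0,0,0],"dr": [0,0,0]},{"gripper": 0,"delta_pos": [0,0,0],"dr": [0,0,0]}])

```text
t: 6.87
ee_pos: [501.9, 254.6, 123.9]
orientation: [-2.209, 0.025, 2.211]
ft_force: [-0.0, 0.5, -1.0]
width: 39.8
```

```bash
python3 - <<'E'
from h import *
go(504.2,269.1,50,.075-1.665); o,A=pose(); print(o["t"],o["ee_pos"],o["ft_force"],o["width"])
d=ctrl.get_image("side"); np.savez("pics/side2.npz",**d)
i=cv2.resize(d["img"][100:220,180:340,::-1],None,fx=5,fy=5,interpolation=cv2.INTER_CUBIC); cv2.imwrite("pics/s2.png",cv2.convertScaleAbs(i,alpha=1.5))
E
```

```text
yaw -1.593 turn about tool x -0.003 shift cm [ 7.39 -1.46 -0.21] q6 2.04 down [-0.001 -0.001 -1.   ]
6.8667 [501.92562761 254.59387708 123.94918877] [-0.03280853  0.51976411 -0.98728321] 39.802402802140065
```

View pics/s2.png

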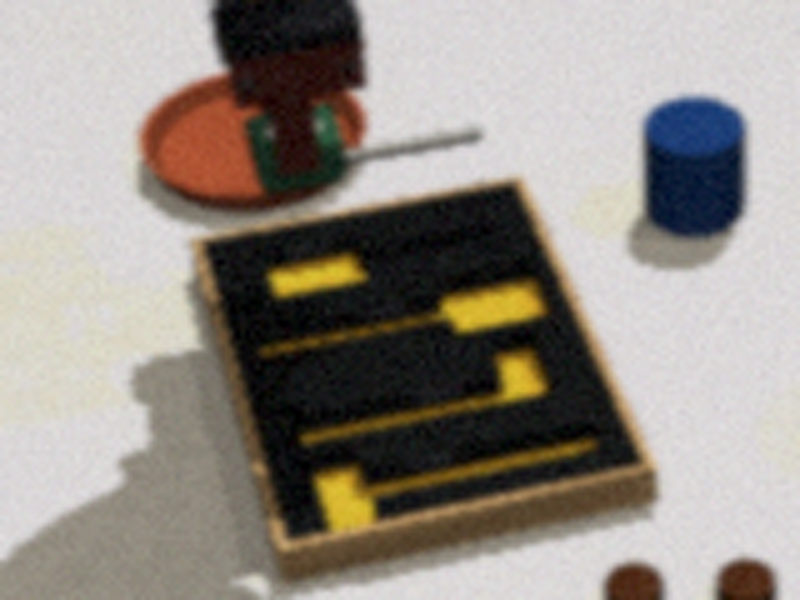

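The meter hangs level above the tray, its probe running crop (345,155)→(482,132). I'll compare that with the TCP.

```bash
python3 - <<'E'
from h import *
d=np.load("pics/side2.npz")
P=lambda u,v,z: onz(d,(u+.5)/5-.5+180,(v+.5)/5-.5+100,z)[:2].round(1)
print(P(482,132,104),P(345,155,104))
# tray rim corners top, z=24, and pocket features in side view
for q in [(197,243),(520,183),(655,470),(282,545)]: print("rim",P(*q,24))
for q in [(362,262),(366,280),(270,275),(275,298)]: print("met pocket",P(*q,24),P(*q,10))
E
```

```text
[605.2 253.1] [529.3 256.2]
rim [446.9 313.4]
rim [638.  309.7]
rim [636.6  44.5]
rim [443.8  51.4]
met pocket [532.7 265.1] [535.5 283.5]
met pocket [531.2 248.1] [533.9 266.2]
met pocket [480.8 270.2] [482.7 288.7]
met pocket [479.4 248.6] [481.3 266.7]
```

Request:
apply_moves(increments=[{"gripper": 0,"delta_pos": [1.5,-0.75,-0.14],"dr": [0,0,0]},{"gripper": 0,"delta_pos": [1.5,-0.75,-0.13],"dr": [0,0,0]},{"gripper": 0,"delta_pos": [1.5,0,0],"dr": [0,0,0]},{"gripper": 0,"delta_pos": [1.5,0,0],"dr": [0,0,0]},{"gripper": 0,"delta_pos": [1.4,0,0],"dr": [0,0,0]}])

```text
t: 7.33
ee_pos: [505.3, 270.1, 49.5]
orientation: [-2.21, 0.025, 2.21]
ft_force: [-0.0, 0.2, -0.2]
width: 39.8
```

Request:
apply_moves(increments=[{"gripper": 0,"delta_pos": [0,0,0],"dr": [0,0,0]},{"gripper": 0,"delta_pos": [0.1,0,0],"dr": [0,0,0]},{"gripper": 0,"delta_pos": [0.1,0,0],"dr": [0,0,0]},{"gripper": 0,"delta_pos": [0.1,0,0],"dr": [0,0,0]},{"gripper": 0,"delta_pos": [0.1,0,0],"dr": [0,0,0]}])

```text
t: 7.75
ee_pos: [505.9, 270.9, 47.0]
orientation: [-2.212, 0.023, 2.209]
ft_force: [0.7, 0.0, -1.0]
width: 39.7
```

```bash
python3 - <<'E'
from h import *
go(504.8,269.5,34,.075-1.665); o,A=pose(); print(o["t"],o["ee_pos"],o["ft_force"],o["moment"],o["width"])
for n,(a,b,c,e) in {"top":(190,260,210,320),"side":(100,220,180,340)}.items():
    d=ctrl.get_image(n); np.savez(f"pics/{n}3.npz",**d)
    i=cv2.resize(d["img"][a:b,c:e,::-1],None,fx=5,fy=5,interpolation=cv2.INTER_CUBIC); cv2.imwrite(f"pics/{n}3.png",cv2.convertScaleAbs(i,alpha=1.5))
E
```

```text
yaw -1.592 turn about tool x -0.002 shift cm [1.3  0.15 0.11] q6 2.06 down [ 0.001  0.001 -1.   ]
7.75 [505.93657013 270.91947162  47.00195018] [ 0.74563691  0.04120593 -1.02705601] [ 0.02992384  0.00687482 -0.02537688] 39.74650663740635
```

View pics/side3.png

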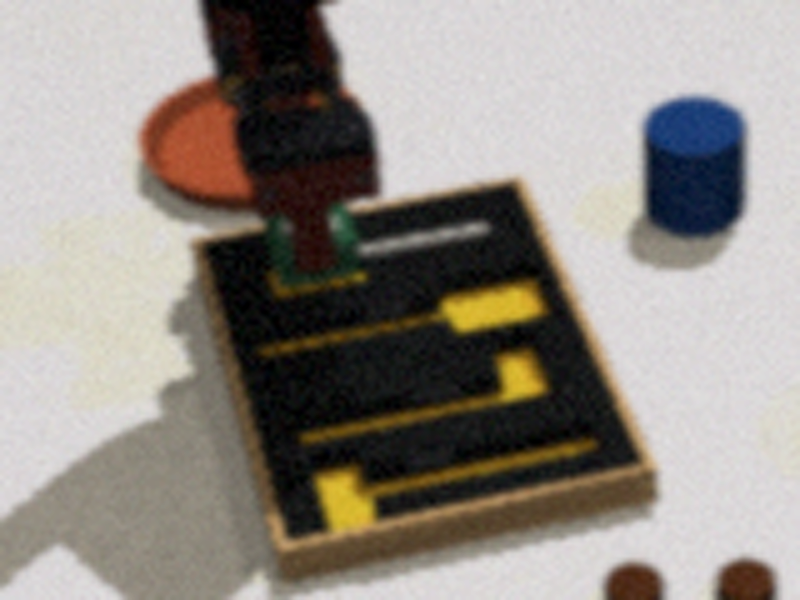

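Request:
apply_moves(increments=[{"gripper": 0,"delta_pos": [0.1,0,0],"dr": [0,0,0]},{"gripper": 0,"delta_pos": [0.1,0,0],"dr": [0,0,0]},{"gripper": 0,"delta_pos": [0.1,0,0],"dr": [0,0,0]},{"gripper": 0,"delta_pos": [0.1,0,0],"dr": [0,0,0]},{"gripper": 0,"delta_pos": [0.0,0,0],"dr": [0,0,0]}])

```text
t: 8.27
ee_pos: [505.3, 270.6, 42.0]
orientation: [-2.211, 0.024, 2.211]
ft_force: [-0.0, -2.2, 0.3]
width: 39.7
```

```bash
python3 - <<'E'
from h import *
go(504.8,269.5,34); o,A=pose(); print(o["t"],o["ee_pos"],o["ft_force"],o["moment"],o["width"])
E
```

```text
yaw -1.592 turn about tool x 0 shift cm [0.8  0.11 0.05] q6 2.06 down [-0. -0. -1.]
8.2667 [505.3313367  270.63271224  41.99059244] [-0.01465642 -2.22954028  0.31284916] [-0.28383554 -0.11133561  0.07478149] 39.72426756494087
```

Request:
apply_moves(increments=[{"gripper": 0,"delta_pos": [0.1,0,0],"dr": [0,0,0]},{"gripper": 0,"delta_pos": [0.1,0,0],"dr": [0,0,0]},{"gripper": 0,"delta_pos": [0.1,0,0],"dr": [0,0,0]},{"gripper": 0,"delta_pos": [0.1,0,0],"dr": [0,0,0]},{"gripper": 0,"delta_pos": [0.0,0,0],"dr": [0,0,0]}])

```text
t: 8.68
ee_pos: [505.3, 270.8, 37.9]
orientation: [-2.211, 0.023, 2.211]
ft_force: [1.4, -0.0, -0.4]
width: 39.7
```

Request:
apply_moves(increments=[{"gripper": 0,"delta_pos": [0.1,0,0],"dr": [0,0,0]},{"gripper": 0,"delta_pos": [0.1,0,0],"dr": [0,0,0]},{"gripper": 0,"delta_pos": [0.1,0,0],"dr": [0,0,0]},{"gripper": 0,"delta_pos": [0.0,0,0],"dr": [0,0,0]},{"gripper": 0,"delta_pos": [0.0,0,0],"dr": [0,0,0]}])

```text
t: 9.1
ee_pos: [505.3, 270.8, 35.1]
orientation: [-2.211, 0.023, 2.211]
ft_force: [-0.6, -0.4, 0.7]
width: 39.9
```

Request:
apply_moves(increments=[{"gripper": 0,"delta_pos": [0.1,0,0],"dr": [0,0,0]},{"gripper": 0,"delta_pos": [0.1,0,0],"dr": [0,0,0]},{"gripper": 0,"delta_pos": [0.0,0,0],"dr": [0,0,0]},{"gripper": 0,"delta_pos": [0.0,0,0],"dr": [0,0,0]},{"gripper": 0,"delta_pos": [0.0,0,0],"dr": [0,0,0]}])

```text
t: 9.52
ee_pos: [505.3, 270.8, 35.0]
orientation: [-2.211, 0.023, 2.211]
ft_force: [-5.9, -3.5, 20.9]
width: 39.8
```

Request:
apply_moves(increments=[{"gripper": 60,"delta_pos": [-0.1,0,0],"dr": [0,0,0]},{"gripper": 60,"delta_pos": [0,0,0],"dr": [0,0,0]},{"gripper": 60,"delta_pos": [0,0,0],"dr": [0,0,0]},{"gripper": 60,"delta_pos": [-1.0,0,0],"dr": [0,0,0]},{"gripper": 60,"delta_pos": [-2.0,0,0],"dr": [0,0,0]}])

```text
t: 9.93
ee_pos: [503.7, 270.0, 62.6]
orientation: [-2.207, 0.026, 2.217]
ft_force: [0.0, -0.5, -0.4]
width: 52.6
```

Request:
apply_moves(increments=[{"gripper": 60,"delta_pos": [-3,0,0],"dr": [0,0,0]},{"gripper": 60,"delta_pos": [-3,0,0],"dr": [0,0,0]},{"gripper": 60,"delta_pos": [0,3.5,0],"dr": [0,0,0]},{"gripper": 60,"delta_pos": [0,3.5,0],"dr": [0,0,0]},{"gripper": 60,"delta_pos": [0,3.5,0],"dr": [0,0,0]}])

```text
t: 10.35
ee_pos: [503.3, 165.3, 125.3]
orientation: [-2.213, 0.021, 2.209]
ft_force: [0.2, -0.9, -0.5]
width: 53.0
```

Request:
apply_moves(increments=[{"gripper": 60,"delta_pos": [0,3.5,0],"dr": [0,0,0]},{"gripper": 60,"delta_pos": [0,3.5,0],"dr": [0,0,0]},{"gripper": 60,"delta_pos": [0,3.5,0],"dr": [0,0,0]},{"gripper": 60,"delta_pos": [0,3.5,0],"dr": [0,0,0]},{"gripper": 60,"delta_pos": [0,3.5,0],"dr": [0,0,0]}])

```text
t: 10.77
ee_pos: [499.1, -10.7, 124.6]
orientation: [-2.211, 0.023, 2.211]
ft_force: [1.2, 1.3, -0.2]
width: 52.5
```

Request:
apply_moves(increments=[{"gripper": 60,"delta_pos": [0,3.5,0],"dr": [0,0,0]},{"gripper": 60,"delta_pos": [0,3.5,0],"dr": [0,0,0]},{"gripper": 60,"delta_pos": [0,3.5,0],"dr": [0,0,0]},{"gripper": 60,"delta_pos": [0,3.5,0],"dr": [0,0,0]},{"gripper": 60,"delta_pos": [0,3.5,0],"dr": [0,0,0]}])

```text
t: 11.18
ee_pos: [495.4, -185.9, 124.6]
orientation: [-2.211, 0.024, 2.21]
ft_force: [0.3, -0.9, -1.0]
width: 52.7
```

```bash
cat > chk.py <<'E'
from h import *
import sys
tag=sys.argv[1]
for n in("top","side"):
    d=ctrl.get_image(n); np.savez(f"pics/{n}{tag}.npz",**d);W=world(d);z=W[...,2]
    a,b,c,e=dict(top=(180,260,215,315),side=(125,220,200,330))[n]
    i=cv2.resize(d["img"][a:b,c:e,::-1],None,fx=6,fy=6,interpolation=cv2.INTER_CUBIC); cv2.imwrite(f"pics/{n}{tag}.png",cv2.convertScaleAbs(i,alpha=1.5))
    for k,(x0,x1,y0,y1) in {"met":(488,520,255,285),"sick":(490,565,126,139),"dib":(495,560,74,87)}.items():
        m=(W[...,0]>x0)&(W[...,0]<x1)&(W[...,1]>y0)&(W[...,1]<y1)
        print(n,k,m.sum(),"z median",np.median(z[m]).round(1),"p90",np.percentile(z[m],90).round(1))
    m=(W[...,0]>450)&(W[...,0]<630)&(W[...,1]>165)&(W[...,1]<185)
    print("foam",np.median(z[m]).round(1))
E
python3 chk.py 4; python3 -c "
from h import *
go(590.3,-370.7,100,-.018); o,A=pose(); print(o['t'],o['ee_pos'],o['ft_force'])"
```

```text
top met 95 z median 39.6 p90 43.0
top sick 97 z median 10.5 p90 13.8
top dib 84 z median 11.0 p90 13.6
foam 24.9
side met 3 z median 26.9 p90 35.9
yaw -1.597 turn about tool x 1.563 shift cm [  2.5   -9.75 -18.06] q6 1.21 down [ 0.002 -0.001 -1.   ]
11.2833 [ 496.11026717 -188.36113197  124.77329005] [ 0.4178619   0.70211133 -0.0898213 ]
  return _methods._mean(a, axis=axis, dtype=dtype,
  ret = ret.dtype.type(ret / rcount)
Traceback (most recent call last):
  File "chk.py", line 10, in <module>
    print(n,k,m.sum(),"z median",np.median(z[m]).round(1),"p90",np.percentile(z[m],90).round(1))
                                                                ~~~~~~~~~~~~~^^^^^^^^^
IndexError: index -1 is out of bounds for axis 0 with size 0
```

View pics/side4.png

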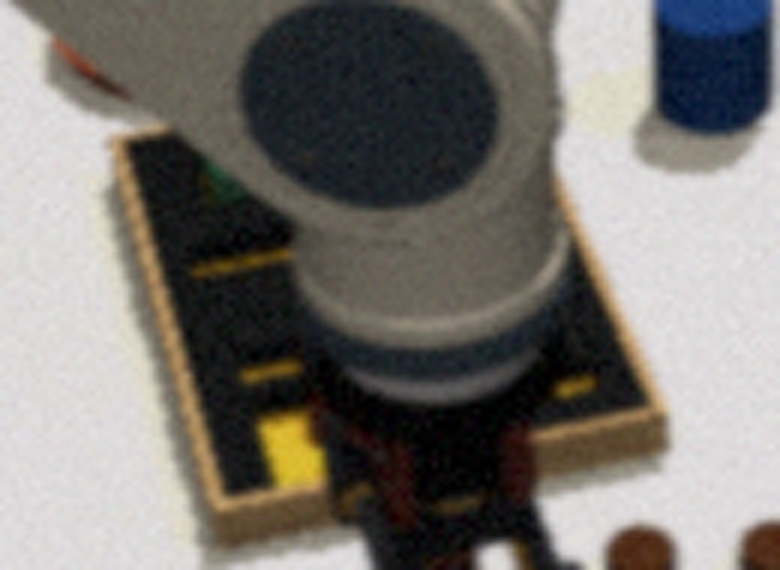

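The view from the side is partly hidden by the arm. Top-camera depth puts the meter top about 14.7 mm above the foam, so it is seated. Next is the sickle.

Request:
apply_moves(increments=[{"gripper": 45,"delta_pos": [0,0,0],"dr": [-0.1053,0,0]},{"gripper": 45,"delta_pos": [0,0,0],"dr": [-0.1053,0,0]},{"gripper": 45,"delta_pos": [0,0,0],"dr": [-0.1053,0,0]},{"gripper": 45,"delta_pos": [0,0,0],"dr": [-0.1053,0,0]},{"gripper": 45,"delta_pos": [0,0,0],"dr": [-0.1053,0,0]}])

```text
t: 11.7
ee_pos: [495.6, -183.3, 124.3]
orientation: [1.935, 0.506, -1.935]
ft_force: [-0.6, -0.3, -0.5]
width: 39.4
```

Request:
apply_moves(increments=[{"gripper": 45,"delta_pos": [0,0,0],"dr": [-0.1053,0,0]},{"gripper": 45,"delta_pos": [0,0,0],"dr": [-0.1053,0,0]},{"gripper": 45,"delta_pos": [0,0,0],"dr": [-0.1053,0,0]},{"gripper": 45,"delta_pos": [0,0,0],"dr": [-0.1053,0,0]},{"gripper": 45,"delta_pos": [0,0,0],"dr": [-0.1053,0,0]}])

```text
t: 12.12
ee_pos: [495.6, -183.2, 124.3]
orientation: [1.59, 0.908, -1.59]
ft_force: [0.3, 0.3, -0.6]
width: 39.7
```

Request:
apply_moves(increments=[{"gripper": 45,"delta_pos": [0,0,0],"dr": [-0.1053,0,0]},{"gripper": 45,"delta_pos": [0,0,0],"dr": [-0.1053,0,0]},{"gripper": 45,"delta_pos": [0,0,0],"dr": [-0.1053,0,0]},{"gripper": 45,"delta_pos": [0,0,0],"dr": [-0.1053,0,0]},{"gripper": 45,"delta_pos": [0,0,0],"dr": [-0.1053,0,0]}])

```text
t: 12.53
ee_pos: [495.6, -183.1, 124.4]
orientation: [1.214, 1.206, -1.214]
ft_force: [-0.1, 0.4, 0.1]
width: 39.6
```

Request:
apply_moves(increments=[{"gripper": 45,"delta_pos": [0.4,1.62,3.0],"dr": [0,0,0]},{"gripper": 45,"delta_pos": [0.4,1.62,3.0],"dr": [0,0,0]},{"gripper": 45,"delta_pos": [0.4,1.62,3.0],"dr": [0,0,0]},{"gripper": 45,"delta_pos": [0.4,1.62,3.0],"dr": [0,0,0]},{"gripper": 45,"delta_pos": [0.4,1.62,3.0],"dr": [0,0,0]}])

```text
t: 12.95
ee_pos: [575.6, -335.4, 104.2]
orientation: [1.218, 1.204, -1.218]
ft_force: [1.1, 0.1, 0.4]
width: 39.8
```

Request:
apply_moves(increments=[{"gripper": 45,"delta_pos": [0.4,1.62,3.0],"dr": [0,0,0]},{"gripper": 45,"delta_pos": [0,0,0],"dr": [0,0,0]},{"gripper": 45,"delta_pos": [0,0,0],"dr": [0,0,0]},{"gripper": 45,"delta_pos": [0,0,0],"dr": [0,0,0]},{"gripper": 45,"delta_pos": [0,0,0],"dr": [0,0,0]}])

```text
t: 13.37
ee_pos: [590.0, -363.6, 100.1]
orientation: [1.218, 1.205, -1.218]
ft_force: [-0.2, 0.4, -0.2]
width: 39.5
```

```bash
python3 - <<'E'
from h import *
go(590.3,-370.7,24.5,-.018); o,A=pose(); print(o["t"],o["ee_pos"],o["ft_force"],o["width"])
E
```

```text
yaw -0.011 turn about tool x 0.007 shift cm [7.56 0.05 0.72] q6 -0.56 down [-0.001  0.001 -1.   ]
13.3667 [ 590.03435799 -363.56538138  100.08254835] [-0.15049361  0.44135799 -0.18631721] 39.528566997030744
```

Request:
apply_moves(increments=[{"gripper": 45,"delta_pos": [0,0.05,0.72],"dr": [0.007,0,0]},{"gripper": 45,"delta_pos": [2.5,0,0],"dr": [0,0,0]},{"gripper": 45,"delta_pos": [2.5,0,0],"dr": [0,0,0]},{"gripper": 45,"delta_pos": [1.7,0,0],"dr": [0,0,0]},{"gripper": 45,"delta_pos": [0.86,0,0],"dr": [0,0,0]}])

```text
t: 13.78
ee_pos: [589.7, -371.3, 22.5]
orientation: [1.223, 1.203, -1.225]
ft_force: [-0.2, 0.9, 0.7]
width: 39.6
```

Request:
apply_moves(increments=[{"gripper": 45,"delta_pos": [0,0,0],"dr": [0,0,0]},{"gripper": 0,"delta_pos": [0,0,0],"dr": [0,0,0]},{"gripper": 0,"delta_pos": [0,0,0],"dr": [0,0,0]},{"gripper": 0,"delta_pos": [0,0,0],"dr": [0,0,0]},{"gripper": 0,"delta_pos": [0,0,0],"dr": [0,0,0]}])

```text
t: 14.2
ee_pos: [591.8, -373.0, 26.0]
orientation: [1.223, 1.198, -1.223]
ft_force: [-0.3, 0.2, 3.8]
width: 17.8
```

Request:
apply_moves(increments=[{"gripper": 0,"delta_pos": [0,0,0],"dr": [0,0,0]},{"gripper": 0,"delta_pos": [0,0,0],"dr": [0,0,0]},{"gripper": 0,"delta_pos": [0,0,0],"dr": [0,0,0]},{"gripper": 0,"delta_pos": [0,0,0],"dr": [0,0,0]},{"gripper": 0,"delta_pos": [0,0,0],"dr": [0,0,0]}])

```text
t: 14.62
ee_pos: [591.8, -373.0, 25.9]
orientation: [1.224, 1.198, -1.223]
ft_force: [-0.1, 0.2, 6.9]
width: 17.6
```

Request:
apply_moves(increments=[{"gripper": 0,"delta_pos": [-1,0,0],"dr": [0,0,0]},{"gripper": 0,"delta_pos": [-2.5,0,0],"dr": [0,0,0]},{"gripper": 0,"delta_pos": [-3,0,0],"dr": [0,0,0]},{"gripper": 0,"delta_pos": [-2.5,0,0],"dr": [0,0,0]},{"gripper": 0,"delta_pos": [-1,0,0],"dr": [0,0,0]}])

```text
t: 15.03
ee_pos: [592.6, -373.6, 128.9]
orientation: [1.224, 1.194, -1.222]
ft_force: [0.8, 0.5, -0.6]
width: 18.0
```

Request:
apply_moves(increments=[{"gripper": 0,"delta_pos": [0,0,0],"dr": [-0.1053,0,0]},{"gripper": 0,"delta_pos": [0,0,0],"dr": [-0.1053,0,0]},{"gripper": 0,"delta_pos": [0,0,0],"dr": [-0.1053,0,0]},{"gripper": 0,"delta_pos": [0,0,0],"dr": [-0.1053,0,0]},{"gripper": 0,"delta_pos": [0,0,0],"dr": [-0.1053,0,0]}])

```text
t: 15.45
ee_pos: [590.5, -372.2, 123.9]
orientation: [0.824, 1.41, -0.824]
ft_force: [-0.2, -0.9, -1.3]
width: 17.7
```

Request:
apply_moves(increments=[{"gripper": 0,"delta_pos": [0,0,0],"dr": [-0.1053,0,0]},{"gripper": 0,"delta_pos": [0,0,0],"dr": [-0.1053,0,0]},{"gripper": 0,"delta_pos": [0,0,0],"dr": [-0.1053,0,0]},{"gripper": 0,"delta_pos": [0,0,0],"dr": [-0.1053,0,0]},{"gripper": 0,"delta_pos": [0,0,0],"dr": [-0.1053,0,0]}])

```text
t: 15.87
ee_pos: [590.5, -372.2, 123.9]
orientation: [0.417, 1.531, -0.417]
ft_force: [0.6, -1.0, -0.9]
width: 17.8
```

Request:
apply_moves(increments=[{"gripper": 0,"delta_pos": [0,0,0],"dr": [-0.1053,0,0]},{"gripper": 0,"delta_pos": [0,0,0],"dr": [-0.1053,0,0]},{"gripper": 0,"delta_pos": [0,0,0],"dr": [-0.1053,0,0]},{"gripper": 0,"delta_pos": [0,0,0],"dr": [-0.1053,0,0]},{"gripper": 0,"delta_pos": [0,0,0],"dr": [-0.1053,0,0]}])

```text
t: 16.28
ee_pos: [590.5, -372.2, 123.8]
orientation: [0.005, 1.572, -0.004]
ft_force: [0.2, 0.5, -0.7]
width: 17.9
```

```bash
python3 - <<'E'
from h import *
go(545,132,120,1.56); o,A=pose(); print(o["t"],o["ee_pos"],o["ft_force"],o["width"])
E
```

```text
yaw 1.565 turn about tool x 0.005 shift cm [ 0.43 50.37 -5.09] q6 -2.14 down [-0.001  0.001 -1.   ]
16.2833 [ 590.50676801 -372.22559209  123.84829373] [ 0.1718977   0.48137723 -0.74105984] 17.9059160530502
```

Request:
apply_moves(increments=[{"gripper": 0,"delta_pos": [0,2.0,-0.2],"dr": [0.008,0,0]},{"gripper": 0,"delta_pos": [0,3.6,-0.36],"dr": [0,0,0]},{"gripper": 0,"delta_pos": [0,3.6,-0.36],"dr": [0,0,0]},{"gripper": 0,"delta_pos": [0,3.6,-0.36],"dr": [0,0,0]},{"gripper": 0,"delta_pos": [0,3.6,-0.36],"dr": [0,0,0]}])

```text
t: 16.7
ee_pos: [576.6, -206.7, 124.0]
orientation: [0.016, 1.572, -0.015]
ft_force: [0.2, 0.5, 0.2]
width: 17.4
```

Request:
apply_moves(increments=[{"gripper": 0,"delta_pos": [0,3.6,-0.36],"dr": [0,0,0]},{"gripper": 0,"delta_pos": [0,3.6,-0.36],"dr": [0,0,0]},{"gripper": 0,"delta_pos": [0,3.6,-0.36],"dr": [0,0,0]},{"gripper": 0,"delta_pos": [0,3.6,-0.36],"dr": [0,0,0]},{"gripper": 0,"delta_pos": [0,3.6,-0.36],"dr": [0,0,0]}])

```text
t: 17.12
ee_pos: [562.1, -26.3, 124.2]
orientation: [0.015, 1.571, -0.015]
ft_force: [1.1, -0.3, -1.3]
width: 17.8
```

Request:
apply_moves(increments=[{"gripper": 0,"delta_pos": [0,3.6,-0.36],"dr": [0,0,0]},{"gripper": 0,"delta_pos": [0,3.6,-0.36],"dr": [0,0,0]},{"gripper": 0,"delta_pos": [0,3.6,-0.36],"dr": [0,0,0]},{"gripper": 0,"delta_pos": [0,3.3,-0.36],"dr": [0,0,0]},{"gripper": 0,"delta_pos": [0,1.8,-0.18],"dr": [0,0,0]}])

```text
t: 17.53
ee_pos: [548.8, 134.4, 124.3]
orientation: [0.014, 1.571, -0.013]
ft_force: [-0.2, 0.7, -0.6]
width: 17.6
```

Request:
apply_moves(increments=[{"gripper": 0,"delta_pos": [1,0,0],"dr": [0,0,0]},{"gripper": 0,"delta_pos": [2,0,0],"dr": [0,0,0]},{"gripper": 0,"delta_pos": [2,0,0],"dr": [0,0,0]},{"gripper": 0,"delta_pos": [1,0,0],"dr": [0,0,0]},{"gripper": 0,"delta_pos": [0,0,0],"dr": [0,0,0]}])

```text
t: 17.95
ee_pos: [547.7, 130.2, 61.9]
orientation: [0.014, 1.576, -0.016]
ft_force: [0.5, -0.5, -0.4]
width: 17.7
```

Request:
apply_moves(increments=[{"gripper": 0,"delta_pos": [0,0,0],"dr": [0,0,0]},{"gripper": 0,"delta_pos": [0,0,0],"dr": [0,0,0]},{"gripper": 0,"delta_pos": [0,0,0],"dr": [0,0,0]},{"gripper": 0,"delta_pos": [0,0,0],"dr": [0,0,0]},{"gripper": 0,"delta_pos": [0,0,0],"dr": [0,0,0]}])

```text
t: 18.37
ee_pos: [550.3, 131.3, 65.3]
orientation: [0.015, 1.569, -0.015]
ft_force: [-0.5, -0.1, -0.8]
width: 17.6
```

```bash
python3 - <<'E'
from h import *
go(545,132,40,1.557); o,A=pose(); print(o["t"],o["ee_pos"],o["ft_force"],o["width"])
d=ctrl.get_image("side"); np.savez("pics/side5.npz",**d)
i=cv2.resize(d["img"][110:210,195:325,::-1],None,fx=6,fy=6,interpolation=cv2.INTER_CUBIC); cv2.imwrite("pics/s5.png",cv2.convertScaleAbs(i,alpha=1.5))
E
```

```text
yaw 1.552 turn about tool x -0.005 shift cm [ 2.53  0.06 -0.53] q6 -1.34 down [ 0.001  0.    -1.   ]
18.3667 [550.25260434 131.31277129  65.32577414] [-0.47704741 -0.13117871 -0.7611609 ] 17.640878867142803
```

View pics/s5.png

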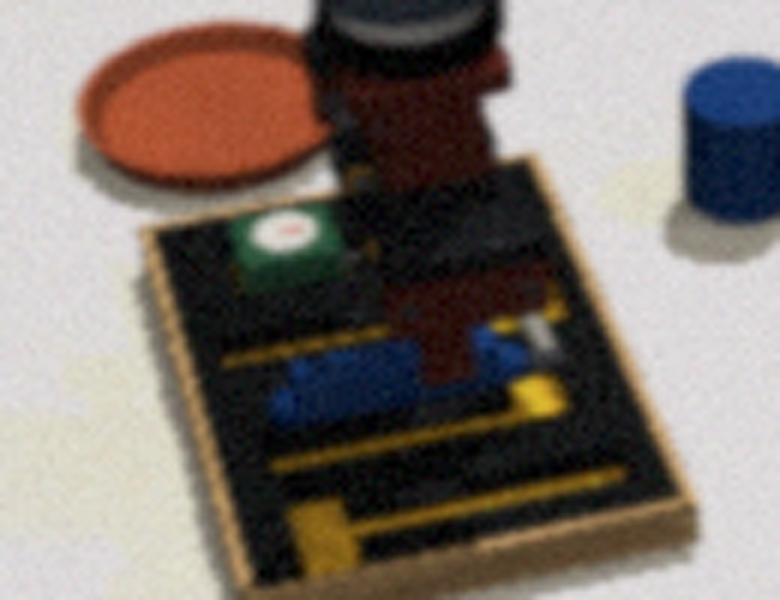

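The meter sits in its pocket. The sickle is held level above its own, handle rear at crop (269,402) and blade at (543,338).

```bash
python3 - <<'E'
from h import *
d=np.load("pics/side5.npz")
P=lambda u,v,z: onz(d,(u+.5)/6-.5+195,(v+.5)/6-.5+110,z)[:2].round(1)
print("rear",P(268,404,52),"blade front edge",P(566,352,50),P(550,318,50),"blade rear",P(525,325,50))
# same features of pocket: rear of sickle handle pocket (side), front
print("pocket rear z10",P(270,465,10),"z24",P(270,468,24),"front right",P(568,405,10),P(568,410,24))
E
```

```text
rear [472.6 135.4] blade front edge [604.4 130.2] [604.2 155.5] blade rear [592.3 154.4]
pocket rear z10 [470.4 144.4] z24 [468.3 126.3] front right [606.6 141.3] [601.7 121.9]
```

Request:
apply_moves(increments=[{"gripper": 0,"delta_pos": [0.5,0.05,-0.2],"dr": [0.0,0,0]},{"gripper": 0,"delta_pos": [0.5,0,0],"dr": [0,0,0]},{"gripper": 0,"delta_pos": [0.3,0,0],"dr": [0,0,0]},{"gripper": 0,"delta_pos": [0.2,0,0],"dr": [0,0,0]},{"gripper": 0,"delta_pos": [0,0,0],"dr": [0,0,0]}])

```text
t: 18.83
ee_pos: [547.3, 131.8, 48.8]
orientation: [0.014, 1.572, -0.015]
ft_force: [0.0, -0.5, -0.7]
width: 17.6
```

Request:
apply_moves(increments=[{"gripper": 0,"delta_pos": [0.1,0,0],"dr": [0,0,0]},{"gripper": 0,"delta_pos": [0.1,0,0],"dr": [0,0,0]},{"gripper": 0,"delta_pos": [0.1,0,0],"dr": [0,0,0]},{"gripper": 0,"delta_pos": [0,0,0],"dr": [0,0,0]},{"gripper": 0,"delta_pos": [0,0,0],"dr": [0,0,0]}])

```text
t: 19.25
ee_pos: [547.8, 131.9, 46.5]
orientation: [0.015, 1.571, -0.015]
ft_force: [-0.2, -0.4, -1.0]
width: 17.5
```

Request:
apply_moves(increments=[{"gripper": 0,"delta_pos": [0.1,0,0],"dr": [0,0,0]},{"gripper": 0,"delta_pos": [0.1,0,0],"dr": [0,0,0]},{"gripper": 0,"delta_pos": [0.1,0,0],"dr": [0,0,0]},{"gripper": 0,"delta_pos": [0,0,0],"dr": [0,0,0]},{"gripper": 0,"delta_pos": [0,0,0],"dr": [0,0,0]}])

```text
t: 19.67
ee_pos: [547.7, 131.8, 43.5]
orientation: [0.015, 1.571, -0.015]
ft_force: [0.2, -0.3, -1.3]
width: 17.7
```

Request:
apply_moves(increments=[{"gripper": 0,"delta_pos": [0.1,0,0],"dr": [0,0,0]},{"gripper": 0,"delta_pos": [0.1,0,0],"dr": [0,0,0]},{"gripper": 0,"delta_pos": [0.1,0,0],"dr": [0,0,0]},{"gripper": 0,"delta_pos": [0.1,0,0],"dr": [0,0,0]},{"gripper": 0,"delta_pos": [0,0,0],"dr": [0,0,0]}])

```text
t: 20.08
ee_pos: [548.0, 131.9, 39.7]
orientation: [0.015, 1.57, -0.015]
ft_force: [0.8, -0.3, 1.7]
width: 17.8
```

Request:
apply_moves(increments=[{"gripper": 0,"delta_pos": [0.1,0,0],"dr": [0,0,0]},{"gripper": 0,"delta_pos": [0.1,0,0],"dr": [0,0,0]},{"gripper": 0,"delta_pos": [0.1,0,0],"dr": [0,0,0]},{"gripper": 0,"delta_pos": [0,0,0],"dr": [0,0,0]},{"gripper": 0,"delta_pos": [0,0,0],"dr": [0,0,0]}])

```text
t: 20.5
ee_pos: [547.7, 131.8, 36.2]
orientation: [0.015, 1.571, -0.015]
ft_force: [0.4, 0.0, -2.4]
width: 17.7
```

Request:
apply_moves(increments=[{"gripper": 0,"delta_pos": [0.1,0,0],"dr": [0,0,0]},{"gripper": 0,"delta_pos": [0.1,0,0],"dr": [0,0,0]},{"gripper": 0,"delta_pos": [0,0,0],"dr": [0,0,0]},{"gripper": 0,"delta_pos": [0,0,0],"dr": [0,0,0]},{"gripper": 0,"delta_pos": [0,0,0],"dr": [0,0,0]}])

```text
t: 20.92
ee_pos: [547.8, 131.9, 35.9]
orientation: [0.015, 1.571, -0.015]
ft_force: [-3.9, -0.6, 15.0]
width: 17.8
```

Request:
apply_moves(increments=[{"gripper": 36,"delta_pos": [-0.1,0,0],"dr": [0,0,0]},{"gripper": 36,"delta_pos": [0,0,0],"dr": [0,0,0]},{"gripper": 36,"delta_pos": [0,0,0],"dr": [0,0,0]},{"gripper": 36,"delta_pos": [-1,0,0],"dr": [0,0,0]},{"gripper": 36,"delta_pos": [-2,0,0],"dr": [0,0,0]}])

```text
t: 21.33
ee_pos: [545.9, 131.4, 64.1]
orientation: [0.014, 1.575, -0.016]
ft_force: [0.0, -1.1, 0.4]
width: 31.8
```

Request:
apply_moves(increments=[{"gripper": 45,"delta_pos": [-3,0,0],"dr": [0,0,0]},{"gripper": 45,"delta_pos": [-2.8,0,0],"dr": [0,0,0]},{"gripper": 45,"delta_pos": [0,-1.9,-0.37],"dr": [0,0,0]},{"gripper": 45,"delta_pos": [0,-3.4,-0.72],"dr": [0,0,0]},{"gripper": 45,"delta_pos": [0,-3.4,-0.72],"dr": [0,0,0]}])

```text
t: 21.75
ee_pos: [528.3, 45.1, 124.8]
orientation: [0.013, 1.569, -0.013]
ft_force: [1.3, 0.2, -0.1]
width: 39.8
```

Request:
apply_moves(increments=[{"gripper": 45,"delta_pos": [0,-3.4,-0.72],"dr": [0,0,0]},{"gripper": 45,"delta_pos": [0,-3.4,-0.72],"dr": [0,0,0]},{"gripper": 45,"delta_pos": [0,-3.4,-0.72],"dr": [0,0,0]},{"gripper": 45,"delta_pos": [0,-3.4,-0.72],"dr": [0,0,0]},{"gripper": 45,"delta_pos": [0,-3.4,-0.72],"dr": [0,0,0]}])

```text
t: 22.17
ee_pos: [488.2, -125.6, 124.1]
orientation: [0.015, 1.571, -0.015]
ft_force: [-0.7, -0.1, -1.1]
width: 39.5
```

Request:
apply_moves(increments=[{"gripper": 45,"delta_pos": [0,-3.4,-0.72],"dr": [0,0,0]},{"gripper": 45,"delta_pos": [0,-3.4,-0.72],"dr": [0,0,0]},{"gripper": 45,"delta_pos": [0,-3.4,-0.72],"dr": [0,0,0]},{"gripper": 45,"delta_pos": [0,-3.4,-0.72],"dr": [0,0,0]},{"gripper": 45,"delta_pos": [0,-3.4,-0.72],"dr": [0,0,0]}])

```text
t: 22.58
ee_pos: [448.9, -295.0, 124.0]
orientation: [0.015, 1.571, -0.015]
ft_force: [1.1, 0.2, 0.0]
width: 39.5
```

Request:
apply_moves(increments=[{"gripper": 45,"delta_pos": [0,-3.4,-0.72],"dr": [0,0,0]},{"gripper": 45,"delta_pos": [0,-3.4,-0.72],"dr": [0,0,0]},{"gripper": 45,"delta_pos": [0,0,0],"dr": [0.1117,0,0]},{"gripper": 45,"delta_pos": [0,0,0],"dr": [0.1117,0,0]},{"gripper": 45,"delta_pos": [0,0,0],"dr": [0.1117,0,0]}])

```text
t: 23.0
ee_pos: [433.4, -361.9, 123.8]
orientation: [0.284, 1.552, -0.283]
ft_force: [-0.5, 1.3, -0.0]
width: 39.4
```

Request:
apply_moves(increments=[{"gripper": 45,"delta_pos": [0,0,0],"dr": [0.1117,0,0]},{"gripper": 45,"delta_pos": [0,0,0],"dr": [0.1117,0,0]},{"gripper": 45,"delta_pos": [0,0,0],"dr": [0.1117,0,0]},{"gripper": 45,"delta_pos": [0,0,0],"dr": [0.1117,0,0]},{"gripper": 45,"delta_pos": [0,0,0],"dr": [0.1117,0,0]}])

```text
t: 23.42
ee_pos: [433.9, -361.0, 123.9]
orientation: [0.716, 1.45, -0.716]
ft_force: [-0.7, -0.1, -0.9]
width: 39.5
```

Request:
apply_moves(increments=[{"gripper": 45,"delta_pos": [0,0,0],"dr": [0.1117,0,0]},{"gripper": 45,"delta_pos": [0,0,0],"dr": [0.1117,0,0]},{"gripper": 45,"delta_pos": [0,0,0],"dr": [0,0,0]},{"gripper": 45,"delta_pos": [0,0,0],"dr": [0,0,0]},{"gripper": 45,"delta_pos": [0,0,0],"dr": [0,0,0]}])

```text
t: 23.83
ee_pos: [433.9, -361.1, 123.7]
orientation: [0.881, 1.385, -0.881]
ft_force: [0.5, -0.2, 0.2]
width: 39.6
```

```bash
sed -i 's/print(n,k,m.sum()/if m.sum()>5: print(n,k,m.sum()/' chk.py; python3 chk.py 6; python3 -c "
from h import *
go(436.5,-362,24.5,.442); o,A=pose(); print(o['t'],o['ee_pos'],o['ft_force'],o['width'])"
```

```text
top met 93 z median 39.5 p90 42.9
top sick 96 z median 39.0 p90 43.1
top dib 82 z median 11.3 p90 14.3
foam 24.3
foam 25.9
yaw 0.437 turn about tool x -0.005 shift cm [9.91 0.19 0.19] q6 -1.15 down [-0. -0. -1.]
23.9333 [ 433.93975508 -361.10124081  123.61855679] [0.17455524 0.15972988 0.08388101] 39.44806652579668
```

View pics/side6.png

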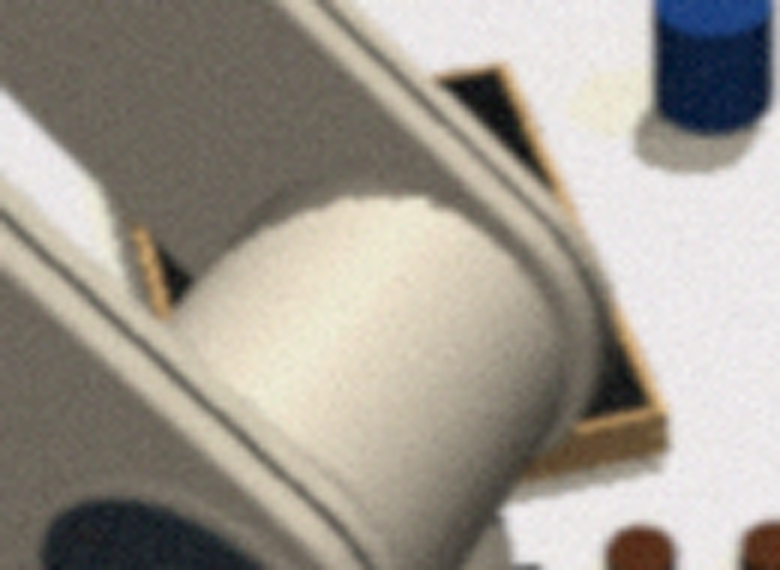

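The arm blocks the side view of the tray. Top depth puts the sickle 14.7 mm above the foam, so it is seated. Next is the dibber.

Request:
apply_moves(increments=[{"gripper": 45,"delta_pos": [2.5,0.19,0.19],"dr": [-0.005,0,0]},{"gripper": 45,"delta_pos": [3,0,0],"dr": [0,0,0]},{"gripper": 45,"delta_pos": [2.3,0,0],"dr": [0,0,0]},{"gripper": 45,"delta_pos": [1.5,0,0],"dr": [0,0,0]},{"gripper": 45,"delta_pos": [0.6,0,0],"dr": [0,0,0]}])

```text
t: 24.35
ee_pos: [435.3, -361.0, 22.2]
orientation: [0.879, 1.39, -0.878]
ft_force: [-0.4, 0.0, -0.1]
width: 39.3
```

Request:
apply_moves(increments=[{"gripper": 45,"delta_pos": [0,0,0],"dr": [0,0,0]},{"gripper": 45,"delta_pos": [0,0,0],"dr": [0,0,0]},{"gripper": 45,"delta_pos": [0,0,0],"dr": [0,0,0]},{"gripper": 0,"delta_pos": [0,0,0],"dr": [0,0,0]},{"gripper": 0,"delta_pos": [0,0,0],"dr": [0,0,0]}])

```text
t: 24.77
ee_pos: [437.0, -362.5, 25.6]
orientation: [0.879, 1.384, -0.879]
ft_force: [1.1, 1.0, 0.6]
width: 29.5
```

Request:
apply_moves(increments=[{"gripper": 0,"delta_pos": [0,0,0],"dr": [0,0,0]},{"gripper": 0,"delta_pos": [0,0,0],"dr": [0,0,0]},{"gripper": 0,"delta_pos": [0,0,0],"dr": [0,0,0]},{"gripper": 0,"delta_pos": [0,0,0],"dr": [0,0,0]},{"gripper": 0,"delta_pos": [0,0,0],"dr": [0,0,0]}])

```text
t: 25.18
ee_pos: [436.8, -362.3, 25.1]
orientation: [0.879, 1.385, -0.879]
ft_force: [-1.3, 0.9, 6.2]
width: 17.7
```

Request:
apply_moves(increments=[{"gripper": 0,"delta_pos": [-1,0,0],"dr": [0,0,0]},{"gripper": 0,"delta_pos": [-2.5,0,0],"dr": [0,0,0]},{"gripper": 0,"delta_pos": [-3,0,0],"dr": [0,0,0]},{"gripper": 0,"delta_pos": [-2.5,0,0],"dr": [0,0,0]},{"gripper": 0,"delta_pos": [-1,0,0],"dr": [0,0,0]}])

```text
t: 25.6
ee_pos: [437.7, -363.0, 128.0]
orientation: [0.878, 1.381, -0.879]
ft_force: [0.4, -0.9, -0.2]
width: 17.9
```

Request:
apply_moves(increments=[{"gripper": 0,"delta_pos": [0,0,0],"dr": [-0.1115,0,0]},{"gripper": 0,"delta_pos": [0,0,0],"dr": [-0.1115,0,0]},{"gripper": 0,"delta_pos": [0,0,0],"dr": [-0.1115,0,0]},{"gripper": 0,"delta_pos": [0,0,0],"dr": [-0.1115,0,0]},{"gripper": 0,"delta_pos": [0,0,0],"dr": [-0.1115,0,0]}])

```text
t: 26.02
ee_pos: [436.0, -361.6, 124.1]
orientation: [0.445, 1.526, -0.445]
ft_force: [0.0, -0.4, -1.4]
width: 17.8
```

Request:
apply_moves(increments=[{"gripper": 0,"delta_pos": [0,0,0],"dr": [-0.1115,0,0]},{"gripper": 0,"delta_pos": [0,0,0],"dr": [-0.1115,0,0]},{"gripper": 0,"delta_pos": [0,0,0],"dr": [-0.1115,0,0]},{"gripper": 0,"delta_pos": [0,0,0],"dr": [-0.1115,0,0]},{"gripper": 0,"delta_pos": [0,0,0],"dr": [-0.1115,0,0]}])

```text
t: 26.43
ee_pos: [436.0, -361.6, 123.9]
orientation: [0.009, 1.572, -0.007]
ft_force: [-0.5, 0.2, -0.6]
width: 17.9
```

```bash
python3 - <<'E'
from h import *
go(527.7,80.5,120,1.557); o,A=pose(); print(o["t"],o["ee_pos"],o["ft_force"],o["width"])
E
```

```text
yaw 1.561 turn about tool x 0.004 shift cm [ 0.42 44.34  8.56] q6 -2.27 down [-0.001  0.001 -1.   ]
26.4333 [ 436.02079706 -361.63678152  123.94416074] [-0.535311    0.23120339 -0.62315789] 17.88408355896814
```

Request:
apply_moves(increments=[{"gripper": 0,"delta_pos": [0,1.14,0.2],"dr": [0.004,0,0]},{"gripper": 0,"delta_pos": [0,3.5,0.68],"dr": [0,0,0]},{"gripper": 0,"delta_pos": [0,3.5,0.68],"dr": [0,0,0]},{"gripper": 0,"delta_pos": [0,3.5,0.68],"dr": [0,0,0]},{"gripper": 0,"delta_pos": [0,3.5,0.68],"dr": [0,0,0]}])

```text
t: 26.85
ee_pos: [468.1, -209.0, 124.2]
orientation: [0.02, 1.572, -0.019]
ft_force: [1.1, -0.1, -1.1]
width: 17.3
```

Request:
apply_moves(increments=[{"gripper": 0,"delta_pos": [0,3.5,0.68],"dr": [0,0,0]},{"gripper": 0,"delta_pos": [0,3.5,0.68],"dr": [0,0,0]},{"gripper": 0,"delta_pos": [0,3.5,0.68],"dr": [0,0,0]},{"gripper": 0,"delta_pos": [0,3.5,0.68],"dr": [0,0,0]},{"gripper": 0,"delta_pos": [0,3.5,0.68],"dr": [0,0,0]}])

```text
t: 27.27
ee_pos: [505.4, -34.5, 124.3]
orientation: [0.019, 1.572, -0.019]
ft_force: [1.1, -0.7, -1.3]
width: 17.9
```

Request:
apply_moves(increments=[{"gripper": 0,"delta_pos": [0,3.5,0.68],"dr": [0,0,0]},{"gripper": 0,"delta_pos": [0,3.5,0.68],"dr": [0,0,0]},{"gripper": 0,"delta_pos": [0,3.5,0.68],"dr": [0,0,0]},{"gripper": 0,"delta_pos": [0,1.2,0.2],"dr": [0,0,0]},{"gripper": 0,"delta_pos": [0,0,0],"dr": [0,0,0]}])

```text
t: 27.68
ee_pos: [530.6, 82.6, 124.3]
orientation: [0.015, 1.571, -0.015]
ft_force: [-0.0, 0.7, -1.4]
width: 17.8
```

Request:
apply_moves(increments=[{"gripper": 0,"delta_pos": [1,0,0],"dr": [0,0,0]},{"gripper": 0,"delta_pos": [2,0,0],"dr": [0,0,0]},{"gripper": 0,"delta_pos": [2,0,0],"dr": [0,0,0]},{"gripper": 0,"delta_pos": [1,0,0],"dr": [0,0,0]},{"gripper": 0,"delta_pos": [0,0,0],"dr": [0,0,0]}])

```text
t: 28.1
ee_pos: [528.4, 78.1, 61.9]
orientation: [0.017, 1.576, -0.018]
ft_force: [-1.0, -0.8, -0.7]
width: 17.9
```

Request:
apply_moves(increments=[{"gripper": 0,"delta_pos": [0,0,0],"dr": [0,0,0]},{"gripper": 0,"delta_pos": [0,0,0],"dr": [0,0,0]},{"gripper": 0,"delta_pos": [0,0,0],"dr": [0,0,0]},{"gripper": 0,"delta_pos": [0,0,0],"dr": [0,0,0]},{"gripper": 0,"delta_pos": [0,0,0],"dr": [0,0,0]}])

```text
t: 28.52
ee_pos: [531.3, 79.6, 65.3]
orientation: [0.016, 1.569, -0.016]
ft_force: [0.1, 0.4, -0.5]
width: 17.7
```

```bash
python3 - <<'E'
from h import *
go(527.7,80.5,50,1.557); o,A=pose(); print(o["t"],o["ee_pos"],o["ft_force"],o["width"])
d=ctrl.get_image("side"); np.savez("pics/side7.npz",**d)
i=cv2.resize(d["img"][110:210,195:325,::-1],None,fx=6,fy=6,interpolation=cv2.INTER_CUBIC); cv2.imwrite("pics/s7.png",cv2.convertScaleAbs(i,alpha=1.5))
E
```

```text
yaw 1.551 turn about tool x -0.006 shift cm [ 1.53  0.08 -0.36] q6 -1.42 down [ 0.001  0.    -1.   ]
28.5167 [531.31424029  79.62102161  65.28247406] [ 0.09444154  0.37461362 -0.52459951] 17.70431549084497
```

View pics/s7.png

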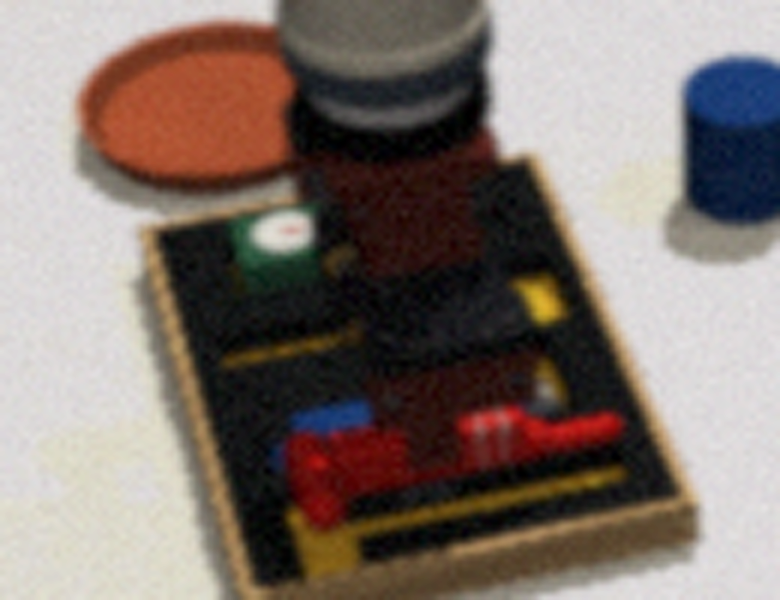

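The dibber is held level above its pocket, point at crop (627,424) and bar end at about (325,525). The sickle is down in its pocket.

```bash
python3 - <<'E'
from h import *
d=np.load("pics/side7.npz")
P=lambda u,v,z: onz(d,(u+.5)/6-.5+195,(v+.5)/6-.5+110,z)[:2].round(1)
print("tip",P(627,424,46),"bar rear, near end",P(302,510,50),"bar front near",P(345,510,50))
print("pocket tip z10",P(628,468,10),P(628,475,24),"pocket bar rear z10",P(305,560,10),"bar front",P(362,560,10),P(362,540,10))
E
```

```text
tip [617.   79.6] bar rear, near end [472.5  66.3] bar front near [489.4  60.5]
pocket tip z10 [619.9  91.4] [614.4  71.8] pocket bar rear z10 [472.2  79.2] bar front [495.3  71.4] [498.1  83.6]
```

Request:
apply_moves(increments=[{"gripper": 0,"delta_pos": [0.5,0.1,-0.25],"dr": [-0.004,0,0]},{"gripper": 0,"delta_pos": [0.5,0,0],"dr": [0,0,0]},{"gripper": 0,"delta_pos": [0.3,0,0],"dr": [0,0,0]},{"gripper": 0,"delta_pos": [0.2,0,0],"dr": [0,0,0]},{"gripper": 0,"delta_pos": [0.1,0,0],"dr": [0,0,0]}])

```text
t: 28.98
ee_pos: [528.0, 80.7, 47.9]
orientation: [0.012, 1.572, -0.012]
ft_force: [-1.0, 0.9, -0.8]
width: 17.7
```

Request:
apply_moves(increments=[{"gripper": 0,"delta_pos": [0,0,0],"dr": [0,0,0]},{"gripper": 0,"delta_pos": [0.1,0,0],"dr": [0,0,0]},{"gripper": 0,"delta_pos": [0.1,0,0],"dr": [0,0,0]},{"gripper": 0,"delta_pos": [0.1,0,0],"dr": [0,0,0]},{"gripper": 0,"delta_pos": [0,0,0],"dr": [0,0,0]}])

```text
t: 29.4
ee_pos: [528.2, 80.6, 45.4]
orientation: [0.012, 1.571, -0.012]
ft_force: [0.9, -0.4, -0.0]
width: 17.9
```

Request:
apply_moves(increments=[{"gripper": 0,"delta_pos": [0.1,0,0],"dr": [0,0,0]},{"gripper": 0,"delta_pos": [0.1,0,0],"dr": [0,0,0]},{"gripper": 0,"delta_pos": [0.1,0,0],"dr": [0,0,0]},{"gripper": 0,"delta_pos": [0,0,0],"dr": [0,0,0]},{"gripper": 0,"delta_pos": [0,0,0],"dr": [0,0,0]}])

```text
t: 29.82
ee_pos: [528.9, 80.7, 42.7]
orientation: [0.013, 1.57, -0.012]
ft_force: [0.7, 0.0, 0.1]
width: 17.4
```

Request:
apply_moves(increments=[{"gripper": 0,"delta_pos": [0.1,0,0],"dr": [0,0,0]},{"gripper": 0,"delta_pos": [0.1,0,0],"dr": [0,0,0]},{"gripper": 0,"delta_pos": [0.1,0,0],"dr": [0,0,0]},{"gripper": 0,"delta_pos": [0,0,0],"dr": [0,0,0]},{"gripper": 0,"delta_pos": [0,0,0],"dr": [0,0,0]}])

```text
t: 30.23
ee_pos: [529.6, 80.9, 40.0]
orientation: [0.013, 1.568, -0.012]
ft_force: [5.0, 1.6, 3.9]
width: 17.6
```

Request:
apply_moves(increments=[{"gripper": 0,"delta_pos": [0.1,0,0],"dr": [0,0,0]},{"gripper": 0,"delta_pos": [0.1,0,0],"dr": [0,0,0]},{"gripper": 0,"delta_pos": [0.1,0,0],"dr": [0,0,0]},{"gripper": 0,"delta_pos": [0,0,0],"dr": [0,0,0]},{"gripper": 0,"delta_pos": [0,0,0],"dr": [0,0,0]}])

```text
t: 30.65
ee_pos: [529.7, 80.8, 36.9]
orientation: [0.013, 1.568, -0.012]
ft_force: [6.4, 0.1, 3.0]
width: 17.6
```

Request:
apply_moves(increments=[{"gripper": 0,"delta_pos": [0.1,0,0],"dr": [0,0,0]},{"gripper": 0,"delta_pos": [0.1,0,0],"dr": [0,0,0]},{"gripper": 0,"delta_pos": [0.0,0,0],"dr": [0,0,0]},{"gripper": 0,"delta_pos": [0,0,0],"dr": [0,0,0]},{"gripper": 0,"delta_pos": [0,0,0],"dr": [0,0,0]}])

```text
t: 31.07
ee_pos: [529.7, 80.8, 35.1]
orientation: [0.013, 1.568, -0.012]
ft_force: [4.9, -0.2, 6.0]
width: 18.1
```

Request:
apply_moves(increments=[{"gripper": 0,"delta_pos": [0.05,0,0.1],"dr": [0,0,0]},{"gripper": 0,"delta_pos": [0.05,0,0],"dr": [0,0,0]},{"gripper": 0,"delta_pos": [0,0,0],"dr": [0,0,0]},{"gripper": 0,"delta_pos": [0,0,0],"dr": [0,0,0]},{"gripper": 0,"delta_pos": [0,0,0],"dr": [0,0,0]}])

```text
t: 31.48
ee_pos: [529.7, 80.8, 35.0]
orientation: [0.012, 1.57, -0.012]
ft_force: [-1.9, 0.7, 20.7]
width: 17.8
```

Request:
apply_moves(increments=[{"gripper": 36,"delta_pos": [-0.1,0,0],"dr": [0,0,0]},{"gripper": 36,"delta_pos": [0,0,0],"dr": [0,0,0]},{"gripper": 36,"delta_pos": [0,0,0],"dr": [0,0,0]},{"gripper": 36,"delta_pos": [-1,0,0],"dr": [0,0,0]},{"gripper": 36,"delta_pos": [-2,0,0],"dr": [0,0,0]}])

```text
t: 31.9
ee_pos: [526.9, 80.3, 62.9]
orientation: [0.012, 1.577, -0.013]
ft_force: [-0.9, -0.8, 0.2]
width: 31.8
```

Request:
apply_moves(increments=[{"gripper": 36,"delta_pos": [-3,0,0],"dr": [0,0,0]},{"gripper": 60,"delta_pos": [-3,0,0],"dr": [0,0,0]},{"gripper": 60,"delta_pos": [-2,-3.5,0],"dr": [0,0,0]},{"gripper": 60,"delta_pos": [0,-3.5,0],"dr": [0,0,0]},{"gripper": 60,"delta_pos": [0,-3.5,0],"dr": [0,0,0]}])

```text
t: 32.32
ee_pos: [528.1, -25.1, 146.5]
orientation: [0.011, 1.568, -0.011]
ft_force: [0.8, 0.1, -0.1]
width: 51.8
```

Request:
apply_moves(increments=[{"gripper": 60,"delta_pos": [0,-3.5,0],"dr": [0,0,0]},{"gripper": 60,"delta_pos": [0,-3.5,0],"dr": [0,0,0]},{"gripper": 60,"delta_pos": [0,-3.5,0],"dr": [0,0,0]},{"gripper": 60,"delta_pos": [0,-3.5,0],"dr": [0,0,0]},{"gripper": 60,"delta_pos": [0,-3.5,0],"dr": [0,0,0]}])

```text
t: 32.73
ee_pos: [524.0, -200.8, 144.7]
orientation: [0.013, 1.572, -0.012]
ft_force: [1.6, 0.5, -1.2]
width: 52.9
```

Request:
apply_moves(increments=[{"gripper": 60,"delta_pos": [0,-3.5,0],"dr": [0,0,0]},{"gripper": 60,"delta_pos": [0,-3.5,0],"dr": [0,0,0]},{"gripper": 60,"delta_pos": [0,-3.5,0],"dr": [0,0,0]},{"gripper": 60,"delta_pos": [0,-3.5,0],"dr": [0,0,0]},{"gripper": 60,"delta_pos": [0,-1,0],"dr": [0,0,0]}])

```text
t: 33.15
ee_pos: [522.0, -353.6, 144.9]
orientation: [0.013, 1.57, -0.016]
ft_force: [0.2, 0.3, 0.2]
width: 52.7
```

```bash
python3 chk.py 8; python3 - <<'E'
from h import *
o,A=pose(); print(o["t"],o["ee_pos"],o["width"])
for n in("top","side"):
    d=np.load(f"pics/{n}8.npz");W=world(d);hsv=cv2.cvtColor(d["img"],cv2.COLOR_RGB2HSV);H,S,V=[hsv[...,i].astype(int) for i in range(3)]
    ok=(W[...,0]>350)&(W[...,0]<750)&(W[...,1]>-150)&(W[...,1]<30)&(W[...,2]<30)
    m=((H<15)&(S>90)&(V<120)&ok).astype(np.uint8); c,l,st,ce=cv2.connectedComponentsWithStats(m)
    for i in range(1,c):
        if st[i,4]>12: print(n,st[i,4],ce[i].round(1),"mean",W[l==i].mean(0).round(1),onz(d,*ce[i],16 if n=="top" else 10).round(1))
    d=d["img"]
    cv2.imwrite(f"pics/full{n}8.png",cv2.convertScaleAbs(d[...,::-1],alpha=1.4))
E
```

```text
top met 95 z median 39.1 p90 42.3
top sick 96 z median 38.7 p90 41.6
top dib 91 z median 38.7 p90 42.6
foam 25.1
side dib 19 z median 36.4 p90 40.0
foam 25.1
33.25 [ 521.86248591 -350.91515019  144.45955426] 52.54522777257942
top 35 [331.4 181.5] mean [655.  -38.4  16.6] [655.1 -38.4  16. ]
top 32 [326.3 198.1] mean [601.6 -23.   16.7] [601.7 -23.   16. ]
top 36 [331.5 218.2] mean [537.7 -40.3  16.8] [537.7 -40.3  16. ]
top 31 [332.7 233.5] mean [489.3 -44.6  17.5] [489.3 -44.6  16. ]
top 34 [332.  253.4] mean [426.5 -43.2  17.9] [426.4 -43.2  16. ]
side 57 [280.8 228.8] mean [533.3 -42.6  14.8] [534.2 -38.1  10. ]
side 93 [263.6 234.7] mean [489.2 -49.   15.6] [490.  -43.9  10. ]
side 96 [237.5 240.8] mean [426.4 -48.   15.4] [426.7 -43.1  10. ]
```

View pics/top8.png

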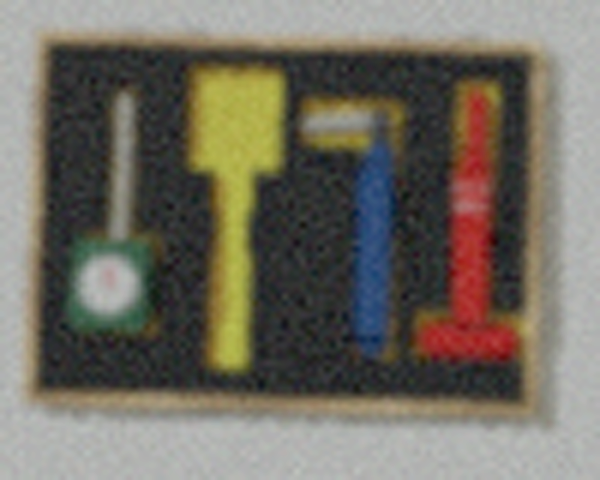

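All three tools lie inside their cut-outs: meter (110,280), sickle (372,250), dibber (470,230). Depth puts all three tops 13.6–14 mm above the foam. Next are the pellets, so I'll fit the saucer centre.

```bash
python3 - <<'E'
from h import *
for n,k in(("top",0),("side",0)):
    d=np.load(f"pics/{n}{k}.npz");W=world(d);hsv=cv2.cvtColor(d["img"],cv2.COLOR_RGB2HSV);H,S,V=[hsv[...,i].astype(int) for i in range(3)]
    m=((H<16)&(S>90)&(abs(W[...,0]-500)<100)&(abs(W[...,1]-425)<100)).astype(np.uint8)
    cs=max(cv2.findContours(m,0,cv2.CHAIN_APPROX_NONE)[0],key=len)[:,0]
    p=np.array([onz(d,u,v,16)[:2] for u,v in cs],np.float32); print(n,cv2.minEnclosingCircle(p),cv2.fitEllipse(p))
go(489.3,-44.4,60,np.pi/2)
E
```

```text
top ((497.8952331542969, 422.7176818847656), 67.86324310302734) ((497.7711181640625, 422.7198181152344), (131.18948364257812, 132.24664306640625), 142.08566284179688)
side ((497.7939453125, 420.4880065917969), 75.49578094482422) ((499.19537353515625, 421.0216064453125), (133.8363037109375, 146.37664794921875), 172.31468200683594)
yaw 1.552 turn about tool x -0.019 shift cm [ 8.45 30.65 -3.25] q6 -2.16 down [-0.  0. -1.]
```

Request:
apply_moves(increments=[{"gripper": 50,"delta_pos": [0.5,3.1,-0.33],"dr": [-0.019,0,0]},{"gripper": 50,"delta_pos": [0.5,3.2,-0.33],"dr": [0,0,0]},{"gripper": 50,"delta_pos": [0.5,3.2,-0.33],"dr": [0,0,0]},{"gripper": 50,"delta_pos": [0.5,3.2,-0.33],"dr": [0,0,0]},{"gripper": 50,"delta_pos": [0.5,3.2,-0.33],"dr": [0,0,0]}])

```text
t: 33.67
ee_pos: [504.8, -187.0, 119.4]
orientation: [-0.002, 1.572, 0.004]
ft_force: [0.5, -0.9, -0.3]
width: 43.5
```

Request:
apply_moves(increments=[{"gripper": 50,"delta_pos": [0.9,3.2,-0.33],"dr": [0,0,0]},{"gripper": 50,"delta_pos": [1.5,3.2,-0.33],"dr": [0,0,0]},{"gripper": 50,"delta_pos": [1.5,3.2,-0.33],"dr": [0,0,0]},{"gripper": 50,"delta_pos": [1.5,3.2,-0.33],"dr": [0,0,0]},{"gripper": 50,"delta_pos": [0.5,1.95,-0.28],"dr": [0,0,0]}])

```text
t: 34.08
ee_pos: [486.5, -38.8, 59.1]
orientation: [-0.004, 1.575, 0.005]
ft_force: [-0.9, 0.3, 0.1]
width: 43.9
```

Request:
apply_moves(increments=[{"gripper": 50,"delta_pos": [0,0,0],"dr": [0,0,0]},{"gripper": 50,"delta_pos": [0,0,0],"dr": [0,0,0]},{"gripper": 50,"delta_pos": [0,0,0],"dr": [0,0,0]},{"gripper": 50,"delta_pos": [0,0,0],"dr": [0,0,0]},{"gripper": 50,"delta_pos": [0,0,0],"dr": [0,0,0]}])

```text
t: 34.5
ee_pos: [490.1, -43.6, 61.1]
orientation: [-0.002, 1.57, 0.001]
ft_force: [-0.1, 0.8, 0.6]
width: 43.7
```

```bash
python3 - <<'E'
from h import *
go(489.3,-44.4,12.5,np.pi/2);print(ctrl.get_obs()["ee_pos"])
E
```

```text
yaw 1.573 turn about tool x 0.002 shift cm [ 4.86 -0.08 -0.09] q6 -1.69 down [ 0.001 -0.    -1.   ]
[490.09903821 -43.59365723  61.08431384]
```

Request:
apply_moves(increments=[{"gripper": 50,"delta_pos": [1.5,-0.08,-0.09],"dr": [0,0,0]},{"gripper": 50,"delta_pos": [1.5,0,0],"dr": [0,0,0]},{"gripper": 50,"delta_pos": [1.0,0,0],"dr": [0,0,0]},{"gripper": 50,"delta_pos": [0.5,0,0],"dr": [0,0,0]},{"gripper": 50,"delta_pos": [0.36,0,0],"dr": [0,0,0]}])

```text
t: 34.92
ee_pos: [488.5, -44.1, 11.4]
orientation: [-0.002, 1.572, 0.002]
ft_force: [-0.4, -0.0, 0.7]
width: 44.0
```

Request:
apply_moves(increments=[{"gripper": 50,"delta_pos": [0,0,0],"dr": [0,0,0]},{"gripper": 0,"delta_pos": [0,0,0],"dr": [0,0,0]},{"gripper": 0,"delta_pos": [0,0,0],"dr": [0,0,0]},{"gripper": 0,"delta_pos": [0,0,0],"dr": [0,0,0]},{"gripper": 0,"delta_pos": [0,0,0],"dr": [0,0,0]}])

```text
t: 35.33
ee_pos: [489.1, -43.7, 12.4]
orientation: [-0.003, 1.57, 0.002]
ft_force: [0.4, -0.8, 2.0]
width: 29.0
```

Request:
apply_moves(increments=[{"gripper": 0,"delta_pos": [0,0,0],"dr": [0,0,0]},{"gripper": 0,"delta_pos": [-1,0,0],"dr": [0,0,0]},{"gripper": 0,"delta_pos": [-2.5,0,0],"dr": [0,0,0]},{"gripper": 0,"delta_pos": [-3,0,0],"dr": [0,0,0]},{"gripper": 0,"delta_pos": [-1.5,0,0],"dr": [0,0,0]}])

```text
t: 35.75
ee_pos: [489.5, -43.7, 94.8]
orientation: [-0.003, 1.569, 0.002]
ft_force: [1.1, 0.3, -0.3]
width: 29.0
```

Request:
apply_moves(increments=[{"gripper": 0,"delta_pos": [0,1.2,0.1],"dr": [0,0,0]},{"gripper": 0,"delta_pos": [0,3.5,0.29],"dr": [0,0,0]},{"gripper": 0,"delta_pos": [0,3.5,0.29],"dr": [0,0,0]},{"gripper": 0,"delta_pos": [0,3.5,0.29],"dr": [0,0,0]},{"gripper": 0,"delta_pos": [0,3.5,0.29],"dr": [0,0,0]}])

```text
t: 36.17
ee_pos: [500.2, 110.3, 91.7]
orientation: [-0.002, 1.571, 0.002]
ft_force: [1.4, 0.3, -0.3]
width: 29.0
```

Request:
apply_moves(increments=[{"gripper": 0,"delta_pos": [0,3.5,0.29],"dr": [0,0,0]},{"gripper": 0,"delta_pos": [0,3.5,0.29],"dr": [0,0,0]},{"gripper": 0,"delta_pos": [0,3.5,0.29],"dr": [0,0,0]},{"gripper": 0,"delta_pos": [0,3.5,0.29],"dr": [0,0,0]},{"gripper": 0,"delta_pos": [0,3.5,0.29],"dr": [0,0,0]}])

```text
t: 36.58
ee_pos: [513.7, 285.7, 91.4]
orientation: [-0.003, 1.572, 0.002]
ft_force: [0.8, -0.5, -0.9]
width: 29.1
```

Request:
apply_moves(increments=[{"gripper": 0,"delta_pos": [0,3.5,0.29],"dr": [0,0,0]},{"gripper": 0,"delta_pos": [0,3.5,0.29],"dr": [0,0,0]},{"gripper": 0,"delta_pos": [0,3.5,0.29],"dr": [0,0,0]},{"gripper": 0,"delta_pos": [0,3.5,0.29],"dr": [0,0,0]},{"gripper": 0,"delta_pos": [0,0,0],"dr": [0,0,0]}])

```text
t: 37.0
ee_pos: [525.5, 430.0, 91.8]
orientation: [-0.003, 1.569, 0.008]
ft_force: [-0.5, 0.4, -0.3]
width: 29.1
```

Request:
apply_moves(increments=[{"gripper": 0,"delta_pos": [0,0,0],"dr": [0,0,0]},{"gripper": 0,"delta_pos": [0,0,0],"dr": [0,0,0]},{"gripper": 0,"delta_pos": [0,0,0],"dr": [0,0,0]},{"gripper": 0,"delta_pos": [0,0,0],"dr": [0,0,0]},{"gripper": 0,"delta_pos": [0,0,0],"dr": [0,0,0]}])

```text
t: 37.42
ee_pos: [526.0, 422.3, 92.0]
orientation: [-0.002, 1.571, 0.001]
ft_force: [0.4, 0.1, -0.5]
width: 29.0
```

```bash
python3 - <<'E'
from h import *
go(528,422.5,18.5,np.pi/2);print(ctrl.get_obs()["ee_pos"],ctrl.get_obs()["width"])
E
```

```text
yaw 1.573 turn about tool x 0.002 shift cm [7.35 0.02 0.2 ] q6 -0.91 down [-0. -0. -1.]
[526.01662638 422.27513944  91.95257666] 29.014367989776908
```

Request:
apply_moves(increments=[{"gripper": 0,"delta_pos": [2.5,0.02,0.2],"dr": [0,0,0]},{"gripper": 0,"delta_pos": [2.5,0,0],"dr": [0,0,0]},{"gripper": 0,"delta_pos": [1.2,0,0],"dr": [0,0,0]},{"gripper": 0,"delta_pos": [0.5,0,0],"dr": [0,0,0]},{"gripper": 0,"delta_pos": [0.3,0,0],"dr": [0,0,0]}])

```text
t: 37.83
ee_pos: [527.7, 423.0, 21.2]
orientation: [-0.003, 1.572, 0.001]
ft_force: [1.0, -0.6, 0.4]
width: 29.0
```

Request:
apply_moves(increments=[{"gripper": 0,"delta_pos": [0.2,0,0],"dr": [0,0,0]},{"gripper": 0,"delta_pos": [0.1,0,0],"dr": [0,0,0]},{"gripper": 0,"delta_pos": [0,0,0],"dr": [0,0,0]},{"gripper": 0,"delta_pos": [0,0,0],"dr": [0,0,0]},{"gripper": 0,"delta_pos": [0,0,0],"dr": [0,0,0]}])

```text
t: 38.25
ee_pos: [528.3, 424.0, 19.7]
orientation: [-0.002, 1.57, 0.003]
ft_force: [-0.7, 0.1, -0.9]
width: 28.8
```

Request:
apply_moves(increments=[{"gripper": 42,"delta_pos": [0,0,0],"dr": [0,0,0]},{"gripper": 42,"delta_pos": [0,0,0],"dr": [0,0,0]},{"gripper": 42,"delta_pos": [0,0,0],"dr": [0,0,0]},{"gripper": 42,"delta_pos": [0,0,0],"dr": [0,0,0]},{"gripper": 42,"delta_pos": [-1,0,0],"dr": [0,0,0]}])

```text
t: 38.67
ee_pos: [526.8, 422.8, 27.4]
orientation: [-0.004, 1.573, 0.001]
ft_force: [0.4, -0.3, -0.9]
width: 37.0
```

Request:
apply_moves(increments=[{"gripper": 42,"delta_pos": [-2.5,0,0],"dr": [0,0,0]},{"gripper": 42,"delta_pos": [-3,0,0],"dr": [0,0,0]},{"gripper": 50,"delta_pos": [-1,0,0],"dr": [0,0,0]},{"gripper": 50,"delta_pos": [0,-3.5,0.07],"dr": [0,0,0]},{"gripper": 50,"delta_pos": [0,-3.5,0.07],"dr": [0,0,0]}])

```text
t: 39.08
ee_pos: [530.3, 354.9, 95.7]
orientation: [-0.003, 1.567, 0.007]
ft_force: [-0.1, -1.2, -1.5]
width: 43.8
```

Request:
apply_moves(increments=[{"gripper": 50,"delta_pos": [0,-3.5,0.07],"dr": [0,0,0]},{"gripper": 50,"delta_pos": [0,-3.5,0.07],"dr": [0,0,0]},{"gripper": 50,"delta_pos": [0,-3.5,0.07],"dr": [0,0,0]},{"gripper": 50,"delta_pos": [0,-3.5,0.07],"dr": [0,0,0]},{"gripper": 50,"delta_pos": [0,-3.5,0.07],"dr": [0,0,0]}])

```text
t: 39.5
ee_pos: [533.5, 177.2, 94.3]
orientation: [-0.003, 1.57, 0.003]
ft_force: [1.0, -0.4, 0.3]
width: 44.2
```

Request:
apply_moves(increments=[{"gripper": 50,"delta_pos": [0,-3.5,0.07],"dr": [0,0,0]},{"gripper": 50,"delta_pos": [0,-3.5,0.07],"dr": [0,0,0]},{"gripper": 50,"delta_pos": [0,-3.5,0.07],"dr": [0,0,0]},{"gripper": 50,"delta_pos": [0,-3.5,0.07],"dr": [0,0,0]},{"gripper": 50,"delta_pos": [0,-3.5,0.07],"dr": [0,0,0]}])

```text
t: 39.92
ee_pos: [537.6, 2.0, 94.3]
orientation: [-0.003, 1.57, 0.003]
ft_force: [1.1, 0.4, 0.5]
width: 44.1
```

Request:
apply_moves(increments=[{"gripper": 50,"delta_pos": [0,-3.5,0.07],"dr": [0,0,0]},{"gripper": 50,"delta_pos": [0,-0.77,0.07],"dr": [0,0,0]},{"gripper": 50,"delta_pos": [0,0,0],"dr": [0,0,0]},{"gripper": 50,"delta_pos": [0,0,0],"dr": [0,0,0]},{"gripper": 50,"delta_pos": [0,0,0],"dr": [0,0,0]}])

```text
t: 40.33
ee_pos: [539.2, -37.9, 94.0]
orientation: [-0.003, 1.571, 0.003]
ft_force: [-0.5, -0.1, -0.4]
width: 44.3
```

```bash
cat > pel.py <<'E'
from h import *
import sys
d=ctrl.get_image("top");W=world(d);hsv=cv2.cvtColor(d["img"],cv2.COLOR_RGB2HSV);H,S,V=[hsv[...,i].astype(int) for i in range(3)]
ok=(W[...,0]>350)&(W[...,0]<750)&(W[...,1]>-250)&(W[...,1]<520)&(W[...,2]<32)
m=((H<15)&(S>60)&(V<90)&ok).astype(np.uint8); c,l,st,ce=cv2.connectedComponentsWithStats(m)
for i in range(1,c):
    if 12<st[i,4]<120: print(st[i,4],ce[i].round(1),"z",np.median(W[l==i][:,2]).round(1),onz(d,*ce[i],16 if ce[i][0]>250 else 21).round(1))
cv2.imwrite(f"pics/{sys.argv[1]}.png",cv2.convertScaleAbs(cv2.resize(d["img"][180:270,140:360,::-1],None,fx=3.6,fy=3.6,interpolation=cv2.INTER_CUBIC),alpha=1.5))
o=ctrl.get_obs();print(o["t"],o["ee_pos"].round(1),o["width"])
E
python3 pel.py p1; python3 -c "
from h import *
go(537.7,-40.2,12.5,np.pi/2)"
```

```text
42 [331.6 181.3] z 17.5 [655.8 -39.1  16. ]
17 [296.4 204.9] z 19.4 [578.6  72.4  16. ]
14 [289.9 210.6] z 23.6 [559.9  92.8  16. ]
101 [187.9 220. ] z 18.7 [525.1 418.5  21. ]
16 [289.4 229.7] z 14.3 [499.2  93.4  16. ]
14 [295.6 231.6] z 27.8 [493.3  73.6  16. ]
17 [285.9 237.5] z 24.0 [474.3 103.9  16. ]
40.3833 [539.1 -37.6  93.9] 43.93896305885894
yaw 1.575 turn about tool x 0.005 shift cm [ 8.14 -0.26 -0.14] q6 -1.67 down [-0.  0. -1.]
```

Request:
apply_moves(increments=[{"gripper": 50,"delta_pos": [3.0,-0.26,-0.14],"dr": [0,0,0]},{"gripper": 50,"delta_pos": [2.5,0,0],"dr": [0,0,0]},{"gripper": 50,"delta_pos": [1.5,0,0],"dr": [0,0,0]},{"gripper": 50,"delta_pos": [0.7,0,0],"dr": [0,0,0]},{"gripper": 50,"delta_pos": [0.44,0,0],"dr": [0,0,0]}])

```text
t: 40.8
ee_pos: [537.3, -40.4, 11.5]
orientation: [-0.004, 1.572, 0.004]
ft_force: [0.4, -0.7, -0.5]
width: 44.0
```

Request:
apply_moves(increments=[{"gripper": 50,"delta_pos": [0,0,0],"dr": [0,0,0]},{"gripper": 0,"delta_pos": [0,0,0],"dr": [0,0,0]},{"gripper": 0,"delta_pos": [0,0,0],"dr": [0,0,0]},{"gripper": 0,"delta_pos": [0,0,0],"dr": [0,0,0]},{"gripper": 0,"delta_pos": [0,0,0],"dr": [0,0,0]}])

```text
t: 41.22
ee_pos: [538.6, -41.6, 13.5]
orientation: [-0.002, 1.569, 0.002]
ft_force: [-0.3, 1.5, 3.0]
width: 29.2
```

Request:
apply_moves(increments=[{"gripper": 0,"delta_pos": [0,0,0],"dr": [0,0,0]},{"gripper": 0,"delta_pos": [-1,0,0],"dr": [0,0,0]},{"gripper": 0,"delta_pos": [-2.5,0,0],"dr": [0,0,0]},{"gripper": 0,"delta_pos": [-3,0,0],"dr": [0,0,0]},{"gripper": 0,"delta_pos": [-1.5,0,0],"dr": [0,0,0]}])

```text
t: 41.63
ee_pos: [538.7, -41.8, 95.5]
orientation: [-0.003, 1.568, 0.002]
ft_force: [1.0, 0.3, -0.4]
width: 28.8
```

Request:
apply_moves(increments=[{"gripper": 0,"delta_pos": [0,0.77,-0.2],"dr": [0,0,0]},{"gripper": 0,"delta_pos": [0,3.5,-0.52],"dr": [0,0,0]},{"gripper": 0,"delta_pos": [0,3.5,-0.52],"dr": [0,0,0]},{"gripper": 0,"delta_pos": [0,3.5,-0.52],"dr": [0,0,0]},{"gripper": 0,"delta_pos": [0,3.5,-0.52],"dr": [0,0,0]}])

```text
t: 42.05
ee_pos: [513.3, 107.4, 92.0]
orientation: [-0.002, 1.572, 0.002]
ft_force: [1.2, -0.2, 0.4]
width: 29.2
```

Request:
apply_moves(increments=[{"gripper": 0,"delta_pos": [0,3.5,-0.52],"dr": [0,0,0]},{"gripper": 0,"delta_pos": [0,3.5,-0.52],"dr": [0,0,0]},{"gripper": 0,"delta_pos": [0,3.5,-0.52],"dr": [0,0,0]},{"gripper": 0,"delta_pos": [0,3.5,-0.52],"dr": [0,0,0]},{"gripper": 0,"delta_pos": [0,3.5,-0.52],"dr": [0,0,0]}])

```text
t: 42.47
ee_pos: [486.5, 282.5, 91.8]
orientation: [-0.003, 1.572, 0.002]
ft_force: [1.0, 0.2, 0.7]
width: 29.1
```

Request:
apply_moves(increments=[{"gripper": 0,"delta_pos": [0,3.5,-0.52],"dr": [0,0,0]},{"gripper": 0,"delta_pos": [0,3.5,-0.52],"dr": [0,0,0]},{"gripper": 0,"delta_pos": [0,3.5,-0.52],"dr": [0,0,0]},{"gripper": 0,"delta_pos": [0,3.5,-0.52],"dr": [0,0,0]},{"gripper": 0,"delta_pos": [0,0,0],"dr": [0,0,0]}])

```text
t: 42.88
ee_pos: [465.4, 426.6, 92.2]
orientation: [-0.004, 1.57, 0.007]
ft_force: [0.5, -0.7, -0.1]
width: 28.9
```

Request:
apply_moves(increments=[{"gripper": 0,"delta_pos": [0,0,0],"dr": [0,0,0]},{"gripper": 0,"delta_pos": [0,0,0],"dr": [0,0,0]},{"gripper": 0,"delta_pos": [0,0,0],"dr": [0,0,0]},{"gripper": 0,"delta_pos": [0,0,0],"dr": [0,0,0]},{"gripper": 0,"delta_pos": [0,0,0],"dr": [0,0,0]}])

```text
t: 43.3
ee_pos: [467.0, 419.6, 92.5]
orientation: [-0.001, 1.571, 0.001]
ft_force: [0.7, -0.7, 0.5]
width: 29.2
```

```bash
python3 pel.py p2; python3 - <<'E'
from h import *
go(468,422.5,18.5,np.pi/2)
E
```

```text
41 [331.2 181.2] z 17.1 [656.1 -37.8  16. ]
38 [326.5 197.8] z 16.6 [602.6 -23.4  16. ]
26 [296.6 208.9] z 18.9 [565.8  71.5  16. ]
13 [290.  209.2] z 23.7 [564.4  92.6  16. ]
101 [188.2 220. ] z 19.9 [525.2 417.8  21. ]
28 [289.4 225.1] z 23.2 [513.7  93.5  16. ]
15 [181.  229.4] z 5.7 [494.7 439.8  21. ]
24 [289.1 238.5] z 24.2 [471.2  93.7  16. ]
17 [201.4 241.4] z 12.6 [457.6 373.2  21. ]
44 [332.2 253.6] z 16.5 [425.7 -44.   16. ]
43.35 [467.1 419.8  92.5] 29.37527469621005
yaw 1.573 turn about tool x 0.002 shift cm [7.4  0.27 0.1 ] q6 -0.86 down [-0. -0. -1.]
```

Request:
apply_moves(increments=[{"gripper": 0,"delta_pos": [2.5,0.27,0.1],"dr": [0,0,0]},{"gripper": 0,"delta_pos": [2.5,0,0],"dr": [0,0,0]},{"gripper": 0,"delta_pos": [1.2,0,0],"dr": [0,0,0]},{"gripper": 0,"delta_pos": [0.5,0,0],"dr": [0,0,0]},{"gripper": 0,"delta_pos": [0.3,0,0],"dr": [0,0,0]}])

```text
t: 43.77
ee_pos: [467.5, 423.0, 21.8]
orientation: [-0.003, 1.572, 0.001]
ft_force: [0.4, -0.5, -0.6]
width: 29.2
```

Request:
apply_moves(increments=[{"gripper": 0,"delta_pos": [0.2,0,0],"dr": [0,0,0]},{"gripper": 0,"delta_pos": [0.2,0,0],"dr": [0,0,0]},{"gripper": 0,"delta_pos": [0,0,0],"dr": [0,0,0]},{"gripper": 0,"delta_pos": [0,0,0],"dr": [0,0,0]},{"gripper": 0,"delta_pos": [0,0,0],"dr": [0,0,0]}])

```text
t: 44.18
ee_pos: [468.1, 423.9, 19.2]
orientation: [-0.002, 1.57, 0.003]
ft_force: [-0.9, -0.8, 0.1]
width: 29.0
```

Request:
apply_moves(increments=[{"gripper": 42,"delta_pos": [0,0,0],"dr": [0,0,0]},{"gripper": 42,"delta_pos": [0,0,0],"dr": [0,0,0]},{"gripper": 42,"delta_pos": [0,0,0],"dr": [0,0,0]},{"gripper": 42,"delta_pos": [0,0,0],"dr": [0,0,0]},{"gripper": 42,"delta_pos": [-1,0,0],"dr": [0,0,0]}])

```text
t: 44.6
ee_pos: [466.7, 422.7, 27.2]
orientation: [-0.004, 1.573, 0.001]
ft_force: [-0.5, -0.1, -0.6]
width: 36.5
```

Request:
apply_moves(increments=[{"gripper": 42,"delta_pos": [-2.5,0,0],"dr": [0,0,0]},{"gripper": 42,"delta_pos": [-3,0,0],"dr": [0,0,0]},{"gripper": 50,"delta_pos": [-1,0,0],"dr": [0,0,0]},{"gripper": 50,"delta_pos": [0,-3.4,1.03],"dr": [0,0,0]},{"gripper": 50,"delta_pos": [0,-3.4,1.03],"dr": [0,0,0]}])

```text
t: 45.02
ee_pos: [489.1, 356.9, 95.3]
orientation: [-0.003, 1.568, 0.007]
ft_force: [0.7, -0.9, 0.6]
width: 43.6
```

Request:
apply_moves(increments=[{"gripper": 50,"delta_pos": [0,-3.4,1.03],"dr": [0,0,0]},{"gripper": 50,"delta_pos": [0,-3.4,1.03],"dr": [0,0,0]},{"gripper": 50,"delta_pos": [0,-3.4,1.03],"dr": [0,0,0]},{"gripper": 50,"delta_pos": [0,-3.4,1.03],"dr": [0,0,0]},{"gripper": 50,"delta_pos": [0,-3.4,1.03],"dr": [0,0,0]}])

```text
t: 45.43
ee_pos: [540.9, 184.2, 93.9]
orientation: [-0.003, 1.57, 0.003]
ft_force: [0.9, 0.5, -0.1]
width: 43.9
```

Request:
apply_moves(increments=[{"gripper": 50,"delta_pos": [0,-3.4,1.03],"dr": [0,0,0]},{"gripper": 50,"delta_pos": [0,-3.4,1.03],"dr": [0,0,0]},{"gripper": 50,"delta_pos": [0,-3.4,1.03],"dr": [0,0,0]},{"gripper": 50,"delta_pos": [0,-3.4,1.03],"dr": [0,0,0]},{"gripper": 50,"delta_pos": [0,-3.4,1.03],"dr": [0,0,0]}])

```text
t: 45.85
ee_pos: [592.9, 14.2, 93.8]
orientation: [-0.002, 1.57, 0.003]
ft_force: [1.0, -0.3, 0.8]
width: 44.0
```

Request:
apply_moves(increments=[{"gripper": 50,"delta_pos": [0,-3.4,1.03],"dr": [0,0,0]},{"gripper": 50,"delta_pos": [0,-0.37,0.04],"dr": [0,0,0]},{"gripper": 50,"delta_pos": [0,0,0],"dr": [0,0,0]},{"gripper": 50,"delta_pos": [0,0,0],"dr": [0,0,0]},{"gripper": 50,"delta_pos": [0,0,0],"dr": [0,0,0]}])

```text
t: 46.27
ee_pos: [602.9, -20.6, 93.4]
orientation: [-0.003, 1.571, 0.003]
ft_force: [-0.1, -0.3, 1.1]
width: 43.8
```

```bash
python3 pel.py p3; python3 - <<'E'
from h import *
go(602.3,-23.2,12.5,np.pi/2)
E
```

```text
102 [188. 220.] z 18.9 [525.1 418.2  21. ]
38 [287.7 231.6] z 22.1 [492.9  98.6  16. ]
28 [205.7 232.4] z 13.6 [486.3 360.2  21. ]
97 [187.3 238.8] z 19.7 [465.3 418.5  21. ]
46.3167 [603.  -20.3  93.5] 43.872173498315014
yaw 1.575 turn about tool x 0.005 shift cm [ 8.1  -0.29 -0.06] q6 -1.63 down [-0.001  0.    -1.   ]
```

View pics/p3.png

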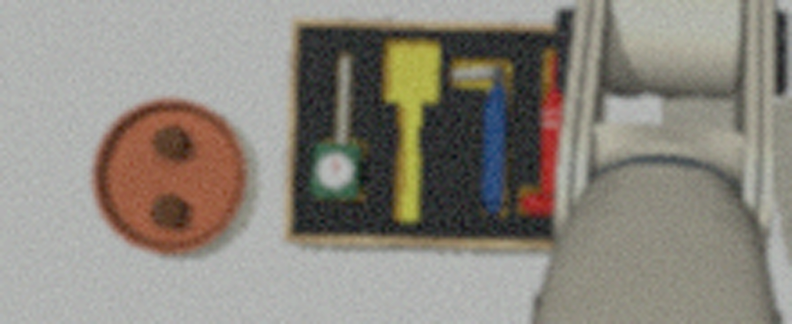

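The saucer holds two flat pellets, at crop (172,145) and (171,212). Next is the third, which needs the jaws turned to lie along x.

Request:
apply_moves(increments=[{"gripper": 50,"delta_pos": [3.0,-0.29,-0.06],"dr": [0,0,0]},{"gripper": 50,"delta_pos": [2.5,0,0],"dr": [0,0,0]},{"gripper": 50,"delta_pos": [1.5,0,0],"dr": [0,0,0]},{"gripper": 50,"delta_pos": [0.7,0,0],"dr": [0,0,0]},{"gripper": 50,"delta_pos": [0.4,0,0],"dr": [0,0,0]}])

```text
t: 46.73
ee_pos: [602.0, -23.4, 11.5]
orientation: [-0.004, 1.573, 0.004]
ft_force: [-0.0, 0.2, -0.0]
width: 44.2
```

Request:
apply_moves(increments=[{"gripper": 50,"delta_pos": [0,0,0],"dr": [0,0,0]},{"gripper": 0,"delta_pos": [0,0,0],"dr": [0,0,0]},{"gripper": 0,"delta_pos": [0,0,0],"dr": [0,0,0]},{"gripper": 0,"delta_pos": [0,0,0],"dr": [0,0,0]},{"gripper": 0,"delta_pos": [0,0,0],"dr": [0,0,0]}])

```text
t: 47.15
ee_pos: [603.7, -24.5, 13.6]
orientation: [-0.002, 1.569, 0.002]
ft_force: [0.3, 2.0, 4.6]
width: 29.3
```

Request:
apply_moves(increments=[{"gripper": 0,"delta_pos": [0,0,0],"dr": [0,0,0]},{"gripper": 0,"delta_pos": [-1,0,0],"dr": [0,0,0]},{"gripper": 0,"delta_pos": [-2.5,0,0],"dr": [0,0,0]},{"gripper": 0,"delta_pos": [-3,0,0],"dr": [0,0,0]},{"gripper": 0,"delta_pos": [-1.5,0,0],"dr": [0,0,0]}])

```text
t: 47.57
ee_pos: [604.0, -24.8, 95.7]
orientation: [-0.003, 1.568, 0.002]
ft_force: [0.9, -0.1, 0.5]
width: 28.8
```

Request:
apply_moves(increments=[{"gripper": 0,"delta_pos": [0,0.77,-0.03],"dr": [0,0,0]},{"gripper": 0,"delta_pos": [0,3.6,-0.8],"dr": [0,0,0]},{"gripper": 0,"delta_pos": [0,3.6,-0.8],"dr": [0,0,0]},{"gripper": 0,"delta_pos": [0,3.6,-0.8],"dr": [0,0,0]},{"gripper": 0,"delta_pos": [0,3.6,-0.8],"dr": [0,0,0]}])

```text
t: 47.98
ee_pos: [568.8, 128.4, 91.9]
orientation: [-0.002, 1.572, 0.002]
ft_force: [0.5, 0.9, -0.3]
width: 29.1
```

Request:
apply_moves(increments=[{"gripper": 0,"delta_pos": [0,3.6,-0.8],"dr": [0,0,0]},{"gripper": 0,"delta_pos": [0,3.6,-0.8],"dr": [0,0,0]},{"gripper": 0,"delta_pos": [0,3.6,-0.8],"dr": [0,0,0]},{"gripper": 0,"delta_pos": [0,3.6,-0.8],"dr": [0,0,0]},{"gripper": 0,"delta_pos": [0,3.6,-0.8],"dr": [0,0,0]}])

```text
t: 48.4
ee_pos: [528.0, 308.5, 91.8]
orientation: [-0.003, 1.572, 0.002]
ft_force: [0.6, 0.6, 0.2]
width: 29.3
```

Request:
apply_moves(increments=[{"gripper": 0,"delta_pos": [0,3.6,-0.8],"dr": [0,0,0]},{"gripper": 0,"delta_pos": [0,3.6,-0.8],"dr": [0,0,0]},{"gripper": 0,"delta_pos": [0,3.6,-0.8],"dr": [0,0,0]},{"gripper": 0,"delta_pos": [0,3.6,-0.8],"dr": [0,0,0]},{"gripper": 0,"delta_pos": [0,0,0],"dr": [0,0,0]}])

```text
t: 48.82
ee_pos: [494.9, 456.8, 92.1]
orientation: [-0.004, 1.57, 0.008]
ft_force: [-0.2, -0.5, 0.2]
width: 29.0
```

Request:
apply_moves(increments=[{"gripper": 0,"delta_pos": [0,0,0],"dr": [0.1048,0,0]},{"gripper": 0,"delta_pos": [0,0,0],"dr": [0.1048,0,0]},{"gripper": 0,"delta_pos": [0,0,0],"dr": [0.1048,0,0]},{"gripper": 0,"delta_pos": [0,0,0],"dr": [0.1048,0,0]},{"gripper": 0,"delta_pos": [0,0,0],"dr": [0.1048,0,0]}])

```text
t: 49.23
ee_pos: [496.3, 450.2, 91.5]
orientation: [0.411, 1.532, -0.413]
ft_force: [0.7, 0.5, -0.1]
width: 29.1
```

Request:
apply_moves(increments=[{"gripper": 0,"delta_pos": [0,0,0],"dr": [0.1048,0,0]},{"gripper": 0,"delta_pos": [0,0,0],"dr": [0.1048,0,0]},{"gripper": 0,"delta_pos": [0,0,0],"dr": [0.1048,0,0]},{"gripper": 0,"delta_pos": [0,0,0],"dr": [0.1048,0,0]},{"gripper": 0,"delta_pos": [0,0,0],"dr": [0.1048,0,0]}])

```text
t: 49.65
ee_pos: [496.4, 450.1, 91.6]
orientation: [0.816, 1.412, -0.819]
ft_force: [-0.4, 0.3, -0.7]
width: 29.4
```

Request:
apply_moves(increments=[{"gripper": 0,"delta_pos": [0,0,0],"dr": [0.1048,0,0]},{"gripper": 0,"delta_pos": [0,0,0],"dr": [0.1048,0,0]},{"gripper": 0,"delta_pos": [0,0,0],"dr": [0.1048,0,0]},{"gripper": 0,"delta_pos": [0,0,0],"dr": [0.1048,0,0]},{"gripper": 0,"delta_pos": [0,0,0],"dr": [0.1048,0,0]}])

```text
t: 50.07
ee_pos: [496.4, 450.0, 91.6]
orientation: [1.21, 1.208, -1.213]
ft_force: [0.3, 0.4, -1.4]
width: 28.7
```

```bash
python3 pel.py p4; python3 - <<'E'
from h import *
go(498,452.5,18.5,0)
E
```

```text
42 [331.5 181.2] z 17.6 [656.  -38.7  16. ]
15 [296.5 205.1] z 20.3 [577.8  72.   16. ]
15 [289.9 209.7] z 25.8 [562.8  93.   16. ]
17 [296.6 227.9] z 26.5 [505.1  70.5  16. ]
17 [289.3 229.6] z 13.6 [499.3  93.7  16. ]
20 [287.  238.1] z 23.5 [472.3 100.5  16. ]
13 [297.7 239.3] z 26.1 [469.1  66.4  16. ]
44 [332.  253.4] z 17.2 [426.2 -43.3  16. ]
50.1167 [496.4 450.1  91.6] 29.424754741451412
yaw -0.009 turn about tool x -0.009 shift cm [ 7.31  0.17 -0.25] q6 0.73 down [-0.001 -0.001 -1.   ]
```

Request:
apply_moves(increments=[{"gripper": 0,"delta_pos": [2.5,0.17,-0.25],"dr": [0,0,0]},{"gripper": 0,"delta_pos": [2.5,0,0],"dr": [0,0,0]},{"gripper": 0,"delta_pos": [1.2,0,0],"dr": [0,0,0]},{"gripper": 0,"delta_pos": [0.5,0,0],"dr": [0,0,0]},{"gripper": 0,"delta_pos": [0.3,0,0],"dr": [0,0,0]}])

```text
t: 50.53
ee_pos: [498.1, 452.6, 21.3]
orientation: [1.205, 1.211, -1.209]
ft_force: [0.4, -0.0, -0.6]
width: 29.1
```

Request:
apply_moves(increments=[{"gripper": 0,"delta_pos": [0.2,0,0],"dr": [0,0,0]},{"gripper": 0,"delta_pos": [0.1,0,0],"dr": [0,0,0]},{"gripper": 0,"delta_pos": [0,0,0],"dr": [0,0,0]},{"gripper": 0,"delta_pos": [0,0,0],"dr": [0,0,0]},{"gripper": 0,"delta_pos": [0,0,0],"dr": [0,0,0]}])

```text
t: 50.95
ee_pos: [499.1, 453.6, 20.3]
orientation: [1.209, 1.21, -1.207]
ft_force: [-0.6, 0.7, -0.3]
width: 29.5
```

Request:
apply_moves(increments=[{"gripper": 42,"delta_pos": [0,0,0],"dr": [0,0,0]},{"gripper": 42,"delta_pos": [0,0,0],"dr": [0,0,0]},{"gripper": 42,"delta_pos": [0,0,0],"dr": [0,0,0]},{"gripper": 42,"delta_pos": [0,0,0],"dr": [0,0,0]},{"gripper": 42,"delta_pos": [-1,0,0],"dr": [0,0,0]}])

```text
t: 51.37
ee_pos: [497.7, 452.3, 28.1]
orientation: [1.205, 1.21, -1.211]
ft_force: [0.0, -0.5, -0.2]
width: 36.7
```

Request:
apply_moves(increments=[{"gripper": 42,"delta_pos": [-2.5,0,0],"dr": [0,0,0]},{"gripper": 42,"delta_pos": [-3,0,0],"dr": [0,0,0]},{"gripper": 50,"delta_pos": [-1,0,0],"dr": [0,0,0]},{"gripper": 50,"delta_pos": [0,1.1,3.45],"dr": [0,0,0]},{"gripper": 50,"delta_pos": [0,1.1,3.45],"dr": [0,0,0]}])

```text
t: 51.78
ee_pos: [521.3, 385.7, 96.3]
orientation: [1.208, 1.211, -1.202]
ft_force: [0.4, -1.2, -0.6]
width: 43.7
```

Request:
apply_moves(increments=[{"gripper": 50,"delta_pos": [0,1.1,3.45],"dr": [0,0,0]},{"gripper": 50,"delta_pos": [0,1.1,3.45],"dr": [0,0,0]},{"gripper": 50,"delta_pos": [0,1.1,3.45],"dr": [0,0,0]},{"gripper": 50,"delta_pos": [0,1.1,3.45],"dr": [0,0,0]},{"gripper": 50,"delta_pos": [0,1.1,3.45],"dr": [0,0,0]}])

```text
t: 52.2
ee_pos: [576.6, 210.3, 94.9]
orientation: [1.208, 1.21, -1.207]
ft_force: [-0.2, -0.1, 0.1]
width: 44.1
```

Request:
apply_moves(increments=[{"gripper": 50,"delta_pos": [0,1.1,3.45],"dr": [0,0,0]},{"gripper": 50,"delta_pos": [0,1.1,3.45],"dr": [0,0,0]},{"gripper": 50,"delta_pos": [0,1.1,3.45],"dr": [0,0,0]},{"gripper": 50,"delta_pos": [0,1.1,3.45],"dr": [0,0,0]},{"gripper": 50,"delta_pos": [0,1.1,3.45],"dr": [0,0,0]}])

```text
t: 52.62
ee_pos: [631.9, 37.7, 94.8]
orientation: [1.208, 1.21, -1.207]
ft_force: [0.8, 0.7, -0.1]
width: 43.6
```

Request:
apply_moves(increments=[{"gripper": 50,"delta_pos": [0,1.1,3.45],"dr": [0,0,0]},{"gripper": 50,"delta_pos": [0,1.1,3.45],"dr": [0,0,0]},{"gripper": 50,"delta_pos": [0,0.4,0.8],"dr": [0,0,0]},{"gripper": 50,"delta_pos": [0,0,0],"dr": [0,0,0]},{"gripper": 50,"delta_pos": [0,0,0],"dr": [0,0,0]}])

```text
t: 53.03
ee_pos: [657.4, -37.3, 94.4]
orientation: [1.209, 1.21, -1.209]
ft_force: [0.0, 0.3, -0.8]
width: 44.0
```

Request:
apply_moves(increments=[{"gripper": 50,"delta_pos": [0,0,0],"dr": [0,0,0]},{"gripper": 50,"delta_pos": [0,0,0],"dr": [0,0,0]},{"gripper": 50,"delta_pos": [0,0,0],"dr": [0,0,0]},{"gripper": 50,"delta_pos": [0,0,0],"dr": [0,0,0]},{"gripper": 50,"delta_pos": [0,0,0],"dr": [0,0,0]}])

```text
t: 53.45
ee_pos: [657.6, -36.5, 94.6]
orientation: [1.207, 1.211, -1.207]
ft_force: [-0.6, -0.7, -0.0]
width: 43.7
```

```bash
python3 pel.py p5; python3 - <<'E'
from h import *
go(656,-38.6,12.5,0)
E
```

```text
24 [296.6 207.9] z 20.2 [569.1  71.7  16. ]
98 [188.  219.8] z 19.5 [525.7 418.4  21. ]
31 [289.4 225.8] z 22.9 [511.4  93.5  16. ]
17 [296.5 230.9] z 26.7 [495.7  70.7  16. ]
14 [285.9 237.4] z 23.5 [474.4 104.2  16. ]
53.5 [657.7 -36.7  94.6] 43.9234029937706
yaw 0.003 turn about tool x 0.003 shift cm [ 8.21 -0.17  0.19] q6 -0.08 down [ 0.  0. -1.]
```

View pics/p5.png

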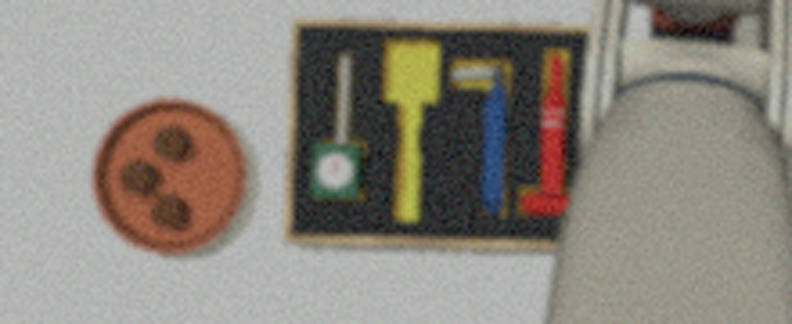

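The saucer shows three flat pellets, at (172,145), (141,177) and (171,212); the right side is free for the fourth.

Request:
apply_moves(increments=[{"gripper": 50,"delta_pos": [3.0,-0.17,0.19],"dr": [0,0,0]},{"gripper": 50,"delta_pos": [2.5,0,0],"dr": [0,0,0]},{"gripper": 50,"delta_pos": [1.5,0,0],"dr": [0,0,0]},{"gripper": 50,"delta_pos": [0.7,0,0],"dr": [0,0,0]},{"gripper": 50,"delta_pos": [0.5,0,0],"dr": [0,0,0]}])

```text
t: 53.92
ee_pos: [655.6, -39.2, 11.5]
orientation: [1.207, 1.211, -1.209]
ft_force: [-0.5, -0.3, 0.5]
width: 44.2
```

Request:
apply_moves(increments=[{"gripper": 50,"delta_pos": [0,0,0],"dr": [0,0,0]},{"gripper": 0,"delta_pos": [0,0,0],"dr": [0,0,0]},{"gripper": 0,"delta_pos": [0,0,0],"dr": [0,0,0]},{"gripper": 0,"delta_pos": [0,0,0],"dr": [0,0,0]},{"gripper": 0,"delta_pos": [0,0,0],"dr": [0,0,0]}])

```text
t: 54.33
ee_pos: [656.9, -39.4, 13.7]
orientation: [1.209, 1.208, -1.206]
ft_force: [-0.0, -1.0, 3.8]
width: 29.3
```

Request:
apply_moves(increments=[{"gripper": 0,"delta_pos": [0,0,0],"dr": [0,0,0]},{"gripper": 0,"delta_pos": [-1,0,0],"dr": [0,0,0]},{"gripper": 0,"delta_pos": [-2.5,0,0],"dr": [0,0,0]},{"gripper": 0,"delta_pos": [-3,0,0],"dr": [0,0,0]},{"gripper": 0,"delta_pos": [-1.5,0,0],"dr": [0,0,0]}])

```text
t: 54.75
ee_pos: [657.3, -39.4, 95.9]
orientation: [1.209, 1.208, -1.206]
ft_force: [1.6, -0.4, -0.8]
width: 29.2
```

Request:
apply_moves(increments=[{"gripper": 0,"delta_pos": [0,-0.2,-0.2],"dr": [0,0,0]},{"gripper": 0,"delta_pos": [0,-1.2,-3.3],"dr": [0,0,0]},{"gripper": 0,"delta_pos": [0,-1.2,-3.3],"dr": [0,0,0]},{"gripper": 0,"delta_pos": [0,-1.2,-3.3],"dr": [0,0,0]},{"gripper": 0,"delta_pos": [0,-1.2,-3.3],"dr": [0,0,0]}])

```text
t: 55.17
ee_pos: [604.2, 95.6, 91.5]
orientation: [1.208, 1.211, -1.21]
ft_force: [-0.1, 0.2, -0.3]
width: 29.3
```

Request:
apply_moves(increments=[{"gripper": 0,"delta_pos": [0,-1.2,-3.3],"dr": [0,0,0]},{"gripper": 0,"delta_pos": [0,-1.2,-3.3],"dr": [0,0,0]},{"gripper": 0,"delta_pos": [0,-1.2,-3.3],"dr": [0,0,0]},{"gripper": 0,"delta_pos": [0,-1.2,-3.3],"dr": [0,0,0]},{"gripper": 0,"delta_pos": [0,-1.2,-3.3],"dr": [0,0,0]}])

```text
t: 55.58
ee_pos: [543.7, 260.7, 91.5]
orientation: [1.207, 1.211, -1.209]
ft_force: [1.6, -0.1, -0.2]
width: 29.0
```

Request:
apply_moves(increments=[{"gripper": 0,"delta_pos": [0,-1.2,-3.3],"dr": [0,0,0]},{"gripper": 0,"delta_pos": [0,-1.2,-3.3],"dr": [0,0,0]},{"gripper": 0,"delta_pos": [0,-1.2,-3.3],"dr": [0,0,0]},{"gripper": 0,"delta_pos": [0,-1.2,-3.3],"dr": [0,0,0]},{"gripper": 0,"delta_pos": [0,0,0],"dr": [0,0,0]}])

```text
t: 56.0
ee_pos: [494.6, 396.3, 91.7]
orientation: [1.205, 1.213, -1.204]
ft_force: [-0.7, -0.2, -0.3]
width: 29.0
```

Request:
apply_moves(increments=[{"gripper": 0,"delta_pos": [0,0,0],"dr": [0,0,0]},{"gripper": 0,"delta_pos": [0,0,0],"dr": [0,0,0]},{"gripper": 0,"delta_pos": [0,0,0],"dr": [0,0,0]},{"gripper": 0,"delta_pos": [0,0,0],"dr": [0,0,0]},{"gripper": 0,"delta_pos": [0,0,0],"dr": [0,0,0]}])

```text
t: 56.42
ee_pos: [497.7, 390.1, 92.4]
orientation: [1.209, 1.209, -1.209]
ft_force: [-0.4, 0.4, -0.1]
width: 29.1
```

```bash
python3 - <<'E'
from h import *
go(498,392.5,18.5,0);print(ctrl.get_obs()["ee_pos"],ctrl.get_obs()["width"])
E
```

```text
yaw 0.0 turn about tool x 0.0 shift cm [ 7.39  0.03 -0.24] q6 0.65 down [-0. -0. -1.]
[497.68443368 390.1223094   92.42575103] 29.057522060623924
```

Lower, release, lift, and pull back clear of both the saucer and the tray for the final check.

Request:
apply_moves(increments=[{"gripper": 0,"delta_pos": [2.5,0.03,-0.14],"dr": [0,0,0]},{"gripper": 0,"delta_pos": [2.5,0,0],"dr": [0,0,0]},{"gripper": 0,"delta_pos": [1.2,0,0],"dr": [0,0,0]},{"gripper": 0,"delta_pos": [0.5,0,0],"dr": [0,0,0]},{"gripper": 0,"delta_pos": [0.3,0,0],"dr": [0,0,0]}])

```text
t: 56.83
ee_pos: [497.4, 392.1, 21.8]
orientation: [1.207, 1.21, -1.209]
ft_force: [-0.5, 0.6, -0.1]
width: 28.8
```

Request:
apply_moves(increments=[{"gripper": 0,"delta_pos": [0.2,0,0],"dr": [0,0,0]},{"gripper": 0,"delta_pos": [0.2,0,0],"dr": [0,0,0]},{"gripper": 0,"delta_pos": [0,0,0],"dr": [0,0,0]},{"gripper": 0,"delta_pos": [0,0,0],"dr": [0,0,0]},{"gripper": 0,"delta_pos": [0,0,0],"dr": [0,0,0]}])

```text
t: 57.25
ee_pos: [497.7, 393.1, 19.2]
orientation: [1.209, 1.21, -1.207]
ft_force: [-0.4, 0.5, -0.6]
width: 29.4
```

Request:
apply_moves(increments=[{"gripper": 42,"delta_pos": [0,0,0],"dr": [0,0,0]},{"gripper": 42,"delta_pos": [0,0,0],"dr": [0,0,0]},{"gripper": 42,"delta_pos": [0,0,0],"dr": [0,0,0]},{"gripper": 42,"delta_pos": [0,0,0],"dr": [0,0,0]},{"gripper": 42,"delta_pos": [-1,0,0],"dr": [0,0,0]}])

```text
t: 57.67
ee_pos: [496.4, 392.0, 27.2]
orientation: [1.205, 1.211, -1.21]
ft_force: [-0.3, -0.5, -0.1]
width: 37.1
```

Request:
apply_moves(increments=[{"gripper": 42,"delta_pos": [-2.5,0,0],"dr": [0,0,0]},{"gripper": 42,"delta_pos": [-3,0,0],"dr": [0,0,0]},{"gripper": 50,"delta_pos": [-3,0,0],"dr": [0,0,0]},{"gripper": 50,"delta_pos": [0,0,3.5],"dr": [0,0,0]},{"gripper": 50,"delta_pos": [0,0,3.5],"dr": [0,0,0]}])

```text
t: 58.08
ee_pos: [499.1, 324.3, 116.7]
orientation: [1.21, 1.21, -1.2]
ft_force: [-0.2, -0.7, -0.7]
width: 43.7
```

Request:
apply_moves(increments=[{"gripper": 50,"delta_pos": [0,0,3.7],"dr": [0,0,0]},{"gripper": 50,"delta_pos": [0,0,3.7],"dr": [0,0,0]},{"gripper": 50,"delta_pos": [0,0,3.7],"dr": [0,0,0]},{"gripper": 50,"delta_pos": [0,0,3.7],"dr": [0,0,0]},{"gripper": 50,"delta_pos": [0,0,3.7],"dr": [0,0,0]}])

```text
t: 58.5
ee_pos: [497.9, 136.2, 114.4]
orientation: [1.208, 1.21, -1.207]
ft_force: [1.2, -0.7, -0.0]
width: 43.9
```

Request:
apply_moves(increments=[{"gripper": 50,"delta_pos": [0,0,3.7],"dr": [0,0,0]},{"gripper": 50,"delta_pos": [0,0,3.7],"dr": [0,0,0]},{"gripper": 50,"delta_pos": [0,0,3.7],"dr": [0,0,0]},{"gripper": 50,"delta_pos": [0,0,3.7],"dr": [0,0,0]},{"gripper": 50,"delta_pos": [0,0,3.7],"dr": [0,0,0]}])

```text
t: 58.92
ee_pos: [498.3, -49.0, 114.4]
orientation: [1.208, 1.209, -1.207]
ft_force: [0.3, 0.2, -0.3]
width: 44.1
```

Request:
apply_moves(increments=[{"gripper": 50,"delta_pos": [0,0,3.7],"dr": [0,0,0]},{"gripper": 50,"delta_pos": [0,0,3.7],"dr": [0,0,0]},{"gripper": 50,"delta_pos": [0,0,3.7],"dr": [0,0,0]},{"gripper": 50,"delta_pos": [0,0,3.7],"dr": [0,0,0]},{"gripper": 50,"delta_pos": [0,0,3.7],"dr": [0,0,0]}])

```text
t: 59.33
ee_pos: [498.5, -234.2, 114.4]
orientation: [1.208, 1.209, -1.207]
ft_force: [1.1, 0.5, 0.3]
width: 44.0
```

Request:
apply_moves(increments=[{"gripper": 50,"delta_pos": [-2,0,3.5],"dr": [0,0,0]},{"gripper": 50,"delta_pos": [-2,0,3.5],"dr": [0,0,0]},{"gripper": 50,"delta_pos": [-2,0,2],"dr": [0,0,0]},{"gripper": 50,"delta_pos": [0,0,0],"dr": [0,0,0]},{"gripper": 50,"delta_pos": [0,0,0],"dr": [0,0,0]}])

```text
t: 59.75
ee_pos: [499.2, -323.4, 174.9]
orientation: [1.209, 1.206, -1.208]
ft_force: [0.2, 0.4, 0.0]
width: 43.6
```

Request:
apply_moves(increments=[{"gripper": 50,"delta_pos": [0,0,0],"dr": [0,0,0]},{"gripper": 50,"delta_pos": [0,0,0],"dr": [0,0,0]},{"gripper": 50,"delta_pos": [0,0,0],"dr": [0,0,0]},{"gripper": 50,"delta_pos": [0,0,0],"dr": [0,0,0]},{"gripper": 50,"delta_pos": [0,0,0],"dr": [0,0,0]}])

```text
t: 60.17
ee_pos: [498.8, -321.3, 172.9]
orientation: [1.207, 1.212, -1.207]
ft_force: [-0.0, 0.9, 0.3]
width: 44.2
```

```bash
python3 chk.py 9; python3 pel.py p6; python3 - <<'E'
from h import *
d=np.load("pics/top9.npz");W=world(d);z=W[...,2]
for x,y in [(528,422),(468,422),(498,452),(498,392)]:
    m=np.hypot(W[...,0]-x,W[...,1]-y)<9; print((x,y),m.sum(),np.median(z[m]).round(1),np.percentile(z[m],[10,90]).round(1))
# bystanders: before/after difference
b=np.load("pics/top0.npz")["img"].astype(int); df=np.abs(b-d["img"]).sum(2)
print("diff pot/sieve/tin",df[118:152,286:322].mean(),df[112:170,352:404].mean(),df[142:168,218:246].mean(),"blank",df[280:300,150:250].mean())
i=d["img"][100:290,130:480,::-1]; cv2.imwrite("pics/fin.png",cv2.convertScaleAbs(cv2.resize(i,None,fx=2.28,fy=2.28,interpolation=cv2.INTER_CUBIC),alpha=1.5))
E
```

```text
top met 97 z median 40.2 p90 43.7
top sick 96 z median 38.5 p90 41.9
top dib 91 z median 38.7 p90 42.6
foam 24.7
side sick 15 z median 38.9 p90 41.2
side dib 62 z median 38.5 p90 40.2
foam 25.2
25 [296.8 208.8] z 18.7 [566.  71.  16.]
23 [289.4 228.8] z 19.6 [501.9  93.3  16. ]
15 [296.7 229.3] z 24.5 [500.9  70.   16. ]
21 [286.5 238.2] z 21.9 [471.9 102.   16. ]
42 [332.2 253.5] z 16.7 [426.1 -43.8  16. ]
60.3167 [ 498.9 -321.9  173.3] 43.85668294098083
(528, 422) 24 21.5 [19.6 24.4]
(468, 422) 22 22.1 [17.4 27.1]
(498, 452) 26 22.1 [20.  25.7]
(498, 392) 26 22.4 [19.  24.8]
diff pot/sieve/tin 11.716503267973856 12.303381962864721 13.26510989010989 blank 12.4965
```

View pics/fin.png

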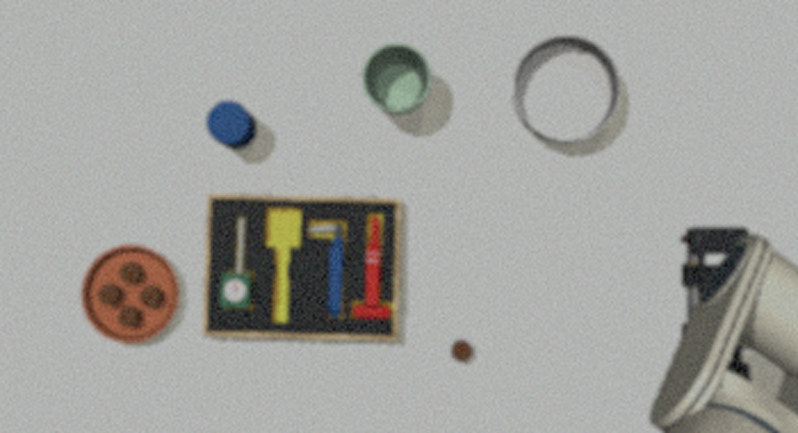

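Everything looks right. The meter reads about 1 mm higher than the other two, so I'll check its level with averaged depth frames before handing in.

```bash
python3 - <<'E'
from h import *
F=[ctrl.get_image("top") for _ in range(12)]
d=dict(F[0]); d["range_z"]=np.mean([f["range_z"] for f in F],0); W=world(d)
for k,(x0,x1,y0,y1) in {"met":(487,523,254,286),"sick":(490,565,127,138),"dib":(495,560,75,86),"foam":(450,630,165,185)}.items():
    m=(W[...,0]>x0)&(W[...,0]<x1)&(W[...,1]>y0)&(W[...,1]<y1); p=W[m]
    if k!="foam": p=p[p[:,2]>33]
    c=np.linalg.lstsq(np.c_[p[:,:2]-p[:,:2].mean(0),np.ones(len(p))],p[:,2],rcond=None)[0]
    print(k,len(p),"slopes",c[:2].round(3),"z",c[2].round(2))
E
```

```text
met 110 slopes [-0.375 -0.66 ] z 47.13
sick 92 slopes [-0.013  0.211] z 40.15
dib 63 slopes [-0.06  -1.117] z 43.86
foam 336 slopes [0.017 0.169] z 27.79
```

```bash
python3 - <<'E'
from h import *
F=[ctrl.get_image("top") for _ in range(12)]
z=np.array([f["range_z"] for f in F]); z[z==0]=np.nan
d=dict(F[0]); d["range_z"]=np.nanmedian(z,0); W=world(d)
for k,(x0,x1,y0,y1) in {"met":(488,522,256,285),"sick":(490,565,127,138),"dib":(495,560,75,86),"foam":(450,630,165,185)}.items():
    m=(W[...,0]>x0)&(W[...,0]<x1)&(W[...,1]>y0)&(W[...,1]<y1); p=W[m]
    if k!="foam": p=p[p[:,2]>33]
    c=np.linalg.lstsq(np.c_[p[:,:2]-p[:,:2].mean(0),np.ones(len(p))],p[:,2],rcond=None)[0]
    print(k,len(p),"slopes",c[:2].round(3),"z",c[2].round(2),"median",np.median(p[:,2]).round(2))
E
```

```text
met 102 slopes [0.004 0.003] z 39.43 median 39.41
sick 94 slopes [ 0.002 -0.016] z 38.87 median 38.94
dib 64 slopes [-0.005  0.036] z 39.02 median 39.1
foam 340 slopes [-0.014  0.091] z 24.23 median 24.89
```

All tops are level (slopes under 0.04) and at the seated height, so I'm handing in.

```bash
python3 -c "
from workcell import ctrl
print(ctrl.close_job(), ctrl.get_obs()['t'])"
```

```text
the job is handed in; nothing more can be done
the job is handed in; nothing more can be done
```

The counter is ready for sowing, and I handed the job in at about 62 s; no verdict was reported.

- **Tools:** The meter, sickle and dibber were on the counter and the fork was absent. Each was laid in its own cut-out and pressed to the floor with about 15 to 21 N.
- **Pellets:** Four lie flat in the saucer, about 30 mm from its centre. The spare is on the counter at about (426, -44), far from the saucer.

**Last checks:**
- **Tool height:** The tool tops stood about 14 to 14.5 mm above the foam, against 14 mm when seated.
- **Tool level:** The tops were level to within 0.04 rad. The meter read about 0.5 mm higher than the other two, but level.
- **Saucer:** All four pellet tops measured 21.5 to 22.4 mm, so none are stacked. I did not measure the saucer's level separately.
- **Bystanders:** The pot, sieve and tin showed no change in the images beyond noise. The gripper was clear of everything.

**Failed check:** My first averaged depth check gave nonsense because it counted missing readings as zero. I repeated it with those removed, and the tool-level figures above come from that repeat.

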